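# Spread the cheeses in the table warmer and switch it on

## Task

The little cheeses lie heaped under the rack of the table warmer: spread them into one even layer over the tray, each lying flat on the tray floor, at least one out towards each of the tray's four corners and a finger's breadth (about 15 mm or more) clear between any two. Then switch the heater on by pushing its lever fully over, away from the robot. The cheeses are soft, so hold them lightly; do not bump the rack hard or disturb the other things on the table.

Things in the scene. Friction and masses are not known exactly. Their poses are not given: they have to be found in the camera images.
- warmer: Fixed table warmer: red housing 250 x 340 mm with a shallow black tray; its place and yaw vary. Origin at table height under the tray's centre; x points away from the robot to the tray's rear, y along its length, z up. The flat tray floor is 35 mm above the table, inside 230 mm in x by 320 mm in y; walls 4 mm thick, 25 mm high above the floor.
- rack: Fixed wire rack above the tray's rear half (origin and axes as the warmer): thin bars along y from x = 30 to 135 mm, 327 mm long, underside 215 mm above the tray floor, top 256 mm above the table, on two thin posts at x = 132, y = -160 and 160 mm. Open in front and at the sides. The heap lies under it: reach in slanted from the front.
- heater (a joint): Heater toggle lever on a grey switch box left or right of the warmer. 0 = leaning fully towards the robot (off), 1.0 rad = fully away from the robot (on); it turns about a horizontal axis along the warmer's y and stays where it is left. Starts between 0 and 0.2.
- heater_tip (a point): Tip of the heater lever (moves with it); centre of a red ball knob 26 mm in diameter, 80 mm from the pivot, which is 22 mm above the table (knob centre 92 mm high when fully off or on, 102 mm upright). It travels 77 mm along the warmer's +x direction, with about 1 N of friction. The switch box is fixed, 70 x 50 x 25 mm.
- cheese1_center (a point): Centre of a small round soft cheese, a yellow disc 40 mm in diameter and 26 mm high, about 36 g. They start in a tight heap on paper stuck to the tray: four in a diamond (a corner to the robot) on the floor, two on top, one behind the other. Flat on the floor its centre is 48 mm above the table. Soft: the finger forces on it must add up to less than 90 N (a 20 to 25 N grip is safe).
- cheese1: The same cheese; origin at the centre of one flat face, z along its axis.
- cheese2_center (a point): Centre of a small round soft cheese, a yellow disc 40 mm in diameter and 26 mm high, about 36 g; as cheese1.
- cheese2: The same cheese; origin at the centre of one flat face, z along its axis.
- cheese3_center (a point): Centre of a small round soft cheese, a yellow disc 40 mm in diameter and 26 mm high, about 36 g; as cheese1.
- cheese3: The same cheese; origin at the centre of one flat face, z along its axis.
- cheese4_center (a point): Centre of a small round soft cheese, a yellow disc 40 mm in diameter and 26 mm high, about 36 g; as cheese1.
- cheese4: The same cheese; origin at the centre of one flat face, z along its axis.
- cheese5_center (a point): Centre of a small round soft cheese, a yellow disc 40 mm in diameter and 26 mm high, about 36 g; as cheese1.
- cheese5: The same cheese; origin at the centre of one flat face, z along its axis.
- cheese6_center (a point): Centre of a small round soft cheese, a yellow disc 40 mm in diameter and 26 mm high, about 36 g; as cheese1.
- cheese6: The same cheese; origin at the centre of one flat face, z along its axis.
- mug: Bystander, loose: mug, 72 mm wide, 85 mm high, blue, stands on the other side of the warmer from the switch box. Origin at the centre of its underside. Leave it alone.
- bottle: Bystander, loose: wine bottle, 72 mm wide, 240 mm high, green. Origin at the centre of its underside. Leave it alone.
- tumbler: Bystander, loose: glass tumbler, 60 mm wide, 75 mm high. Origin at the centre of its underside. Leave it alone.
- pepper_mill: Bystander, loose: pepper mill, dark wood, 52 mm wide, 122 mm high. Origin at the centre of its underside. Leave it alone.
- matchbox: Bystander, loose: matchbox, red, 36 x 54 x 15 mm. Origin at the centre of its underside. Leave it alone.
- scraper: Bystander, loose: scraper, black handled, 180 mm long, lying flat behind the warmer. Origin at the centre of its underside. Leave it alone.
Not all that is in view belongs to the job. Leave any black or pink look-alike of the cheese3 alone.

How it is judged:
On the way, in this order (a step that is already met when the one before it is completed fails the run):
1. all six cheeses lie flat, single and evenly spread in the tray, while the heater is still off (z of cheese1_center in the frame of warmer between 0.043 and 0.053 m and angle between the z axis of each of cheese1, cheese2, cheese3, cheese4, cheese5, cheese6 and the z axis of warmer, either way round below 0.2 rad and linear speed of each of cheese1, cheese2, cheese3, cheese4, cheese5, cheese6 below 0.02 m/s and z of cheese2_center in the frame of warmer between 0.043 and 0.053 m and z of cheese3_center in the frame of warmer between 0.043 and 0.053 m and z of cheese4_center in the frame of warmer between 0.043 and 0.053 m and z of cheese5_center in the frame of warmer between 0.043 and 0.053 m and z of cheese6_center in the frame of warmer between 0.043 and 0.053 m and horizontal distance between cheese1_center and cheese2_center above 0.054 m and horizontal distance between each of cheese1_center, cheese2_center and cheese3_center above 0.054 m and horizontal distance between each of cheese1_center, cheese2_center, cheese3_center and cheese4_center above 0.054 m and horizontal distance between each of cheese1_center, cheese2_center, cheese3_center, cheese4_center and cheese5_center above 0.054 m and horizontal distance between each of cheese1_center, cheese2_center, cheese3_center, cheese4_center, cheese5_center and cheese6_center above 0.054 m and ((x of cheese1_center in the frame of warmer below -0.02 m and y of cheese1_center in the frame of warmer below -0.04 m) or (x of cheese2_center in the frame of warmer below -0.02 m and y of cheese2_center in the frame of warmer below -0.04 m) or (x of cheese3_center in the frame of warmer below -0.02 m and y of cheese3_center in the frame of warmer below -0.04 m) or (x of cheese4_center in the frame of warmer below -0.02 m and y of cheese4_center in the frame of warmer below -0.04 m) or (x of cheese5_center in the frame of warmer below -0.02 m and y of cheese5_center in the frame of warmer below -0.04 m) or (x of cheese6_center in the frame of warmer below -0.02 m and y of cheese6_center in the frame of warmer below -0.04 m)) and ((x of cheese1_center in the frame of warmer below -0.02 m and y of cheese1_center in the frame of warmer above 0.04 m) or (x of cheese2_center in the frame of warmer below -0.02 m and y of cheese2_center in the frame of warmer above 0.04 m) or (x of cheese3_center in the frame of warmer below -0.02 m and y of cheese3_center in the frame of warmer above 0.04 m) or (x of cheese4_center in the frame of warmer below -0.02 m and y of cheese4_center in the frame of warmer above 0.04 m) or (x of cheese5_center in the frame of warmer below -0.02 m and y of cheese5_center in the frame of warmer above 0.04 m) or (x of cheese6_center in the frame of warmer below -0.02 m and y of cheese6_center in the frame of warmer above 0.04 m)) and ((x of cheese1_center in the frame of warmer above 0.02 m and y of cheese1_center in the frame of warmer below -0.04 m) or (x of cheese2_center in the frame of warmer above 0.02 m and y of cheese2_center in the frame of warmer below -0.04 m) or (x of cheese3_center in the frame of warmer above 0.02 m and y of cheese3_center in the frame of warmer below -0.04 m) or (x of cheese4_center in the frame of warmer above 0.02 m and y of cheese4_center in the frame of warmer below -0.04 m) or (x of cheese5_center in the frame of warmer above 0.02 m and y of cheese5_center in the frame of warmer below -0.04 m) or (x of cheese6_center in the frame of warmer above 0.02 m and y of cheese6_center in the frame of warmer below -0.04 m)) and ((x of cheese1_center in the frame of warmer above 0.02 m and y of cheese1_center in the frame of warmer above 0.04 m) or (x of cheese2_center in the frame of warmer above 0.02 m and y of cheese2_center in the frame of warmer above 0.04 m) or (x of cheese3_center in the frame of warmer above 0.02 m and y of cheese3_center in the frame of warmer above 0.04 m) or (x of cheese4_center in the frame of warmer above 0.02 m and y of cheese4_center in the frame of warmer above 0.04 m) or (x of cheese5_center in the frame of warmer above 0.02 m and y of cheese5_center in the frame of warmer above 0.04 m) or (x of cheese6_center in the frame of warmer above 0.02 m and y of cheese6_center in the frame of warmer above 0.04 m)) and value of joint heater below 0.5 rad), for 0.2 s.
2. the heater lever is pushed over to on (value of joint heater above 0.85 rad), for 0.2 s.
At the end, for the whole second after the job is handed in: All six cheeses rest flat on the tray floor (height within 5 mm, tilt under 0.2 rad), centres at least 54 mm apart (14 mm clear), at least one in each corner region (over 20 mm from the tray's centre in x and 40 mm in y); heater lever beyond 0.85 of its 1.0 rad (z of cheese1_center in the frame of warmer between 0.043 and 0.053 m and angle between the z axis of each of cheese1, cheese2, cheese3, cheese4, cheese5, cheese6 and the z axis of warmer, either way round below 0.2 rad and linear speed of each of cheese1, cheese2, cheese3, cheese4, cheese5, cheese6 below 0.02 m/s and z of cheese2_center in the frame of warmer between 0.043 and 0.053 m and z of cheese3_center in the frame of warmer between 0.043 and 0.053 m and z of cheese4_center in the frame of warmer between 0.043 and 0.053 m and z of cheese5_center in the frame of warmer between 0.043 and 0.053 m and z of cheese6_center in the frame of warmer between 0.043 and 0.053 m and horizontal distance between cheese1_center and cheese2_center above 0.054 m and horizontal distance between each of cheese1_center, cheese2_center and cheese3_center above 0.054 m and horizontal distance between each of cheese1_center, cheese2_center, cheese3_center and cheese4_center above 0.054 m and horizontal distance between each of cheese1_center, cheese2_center, cheese3_center, cheese4_center and cheese5_center above 0.054 m and horizontal distance between each of cheese1_center, cheese2_center, cheese3_center, cheese4_center, cheese5_center and cheese6_center above 0.054 m and ((x of cheese1_center in the frame of warmer below -0.02 m and y of cheese1_center in the frame of warmer below -0.04 m) or (x of cheese2_center in the frame of warmer below -0.02 m and y of cheese2_center in the frame of warmer below -0.04 m) or (x of cheese3_center in the frame of warmer below -0.02 m and y of cheese3_center in the frame of warmer below -0.04 m) or (x of cheese4_center in the frame of warmer below -0.02 m and y of cheese4_center in the frame of warmer below -0.04 m) or (x of cheese5_center in the frame of warmer below -0.02 m and y of cheese5_center in the frame of warmer below -0.04 m) or (x of cheese6_center in the frame of warmer below -0.02 m and y of cheese6_center in the frame of warmer below -0.04 m)) and ((x of cheese1_center in the frame of warmer below -0.02 m and y of cheese1_center in the frame of warmer above 0.04 m) or (x of cheese2_center in the frame of warmer below -0.02 m and y of cheese2_center in the frame of warmer above 0.04 m) or (x of cheese3_center in the frame of warmer below -0.02 m and y of cheese3_center in the frame of warmer above 0.04 m) or (x of cheese4_center in the frame of warmer below -0.02 m and y of cheese4_center in the frame of warmer above 0.04 m) or (x of cheese5_center in the frame of warmer below -0.02 m and y of cheese5_center in the frame of warmer above 0.04 m) or (x of cheese6_center in the frame of warmer below -0.02 m and y of cheese6_center in the frame of warmer above 0.04 m)) and ((x of cheese1_center in the frame of warmer above 0.02 m and y of cheese1_center in the frame of warmer below -0.04 m) or (x of cheese2_center in the frame of warmer above 0.02 m and y of cheese2_center in the frame of warmer below -0.04 m) or (x of cheese3_center in the frame of warmer above 0.02 m and y of cheese3_center in the frame of warmer below -0.04 m) or (x of cheese4_center in the frame of warmer above 0.02 m and y of cheese4_center in the frame of warmer below -0.04 m) or (x of cheese5_center in the frame of warmer above 0.02 m and y of cheese5_center in the frame of warmer below -0.04 m) or (x of cheese6_center in the frame of warmer above 0.02 m and y of cheese6_center in the frame of warmer below -0.04 m)) and ((x of cheese1_center in the frame of warmer above 0.02 m and y of cheese1_center in the frame of warmer above 0.04 m) or (x of cheese2_center in the frame of warmer above 0.02 m and y of cheese2_center in the frame of warmer above 0.04 m) or (x of cheese3_center in the frame of warmer above 0.02 m and y of cheese3_center in the frame of warmer above 0.04 m) or (x of cheese4_center in the frame of warmer above 0.02 m and y of cheese4_center in the frame of warmer above 0.04 m) or (x of cheese5_center in the frame of warmer above 0.02 m and y of cheese5_center in the frame of warmer above 0.04 m) or (x of cheese6_center in the frame of warmer above 0.02 m and y of cheese6_center in the frame of warmer above 0.04 m)) and value of joint heater above 0.85 rad); the robot touches nothing.
It fails at once if a cheese is squeezed or pressed with more than 90 N (contact force between the fingers and cheese1 above 90 N or contact force between the fingers and cheese2 above 90 N or contact force between the fingers and cheese3 above 90 N or contact force between the fingers and cheese4 above 90 N or contact force between the fingers and cheese5 above 90 N or contact force between the fingers and cheese6 above 90 N).
It fails at once if the rack is bumped with more than 15 N (contact force between any of the fingers, the arm and rack above 15 N).
It fails at once if a bystander is moved by more than 30 mm (distance of any of mug, bottle, tumbler, pepper_mill, matchbox, scraper from where it was at the start of the episode above 0.03 m).
It also fails if it takes over 67 s, if anything falls off the work surface, if the arm or the gripper's body presses on something with over 40 N, if the wrist force passes 120 N, or if a joint passes its speed limit or range.

## Robot

A 7-joint arm with a two-finger parallel gripper is mounted at the origin on the work surface. World frame = base frame: x ahead of the robot, y to its left, z up, the work surface at z = 0. Lengths are in m, angles in rad, forces in N, time in s.
With the tool pointing down it reaches from about 0.4 to 0.85 m from the base axis. Payload 4.5 kg.
Tool frame: the origin (TCP) lies midway between the tips of the shut fingers; the grasp point (between the pads) lies 19 mm behind it; z points along the fingers, y is the line along which they close (so a half turn about z gives the same grasp; the last joint's range is limited). The gripper opens to 85 mm and grips with 20 to 120 N. Pads are 22 mm wide; open, the fingers measure 114 mm over their backs; the gripper's body (76 mm by 85 mm) begins 54 mm behind the grasp point. The pads swing forward as they close: fully open they stand 13 mm farther back than shut.
Start: joints at [1.135, 0.689, -0.195, 1.565, 0.157, 0.902, -0.215], TCP at [0.283, -0.557, 0.231] pointing down, gripper open.
Joint ranges: [-3.01, 3.01], [-0.46, 2.08], [-1.47, 1.51], [0.13, 2.56], [-1, 4.14], [0.04, 2.09], [-2.66, 2.66]. Speed limits (rad/s): [2.57, 2.57, 3.14, 3.14, 3.14, 3.14, 3.14].

## Interface

Orientations are given as a 3x3 rotation matrix whose columns are the frame's x, y, z axes.
In Python, from bench import robot gives the robot as it stands.
- The arm moves only by the tool carry_out, never from a script. Its argument "commands" is one flat list of numbers, 4 for each row, row after row: the shift along the tool's x, y, z in mm, then the turn about the tool's z in rad. In form: [x, y, z, twist, x, y, z, twist, ...]. A call has 1 to 12 rows; each row is the pose to reach, as a shift and turn from the pose commanded when the call began, along the tool's axes at that moment; what a row does not reach only later rows make up. A row lasts 1/10 s, in which the tool goes at most 50 mm and 8.59 degrees, less where a joint would pass 70% of its speed; a pose out of reach is approached as far as the arm can. A call with a gripper value outside its range is refused whole. "grip" is the finger opening in mm, from 0 to 85.4, set as the call begins (left out, the last holds). The fingers move at their own pace and stop on an object; the grip force is fixed at half the most. Time passes only in rows, so rows that repeat a pose let the fingers close. It gives the time, the measured TCP pose, the force, the opening and the grip force at its end, in the units of the state.
- robot.read_state(): the state, without advancing time (a new reading comes with each control period).
- robot.camera(name): name is "scene" or "top"; returns a dict with "img" (420x560x3 uint8, red, green, blue), "fov_y" (degrees; the focal length in pixels is half the picture's height over the tangent of half this angle, whatever the lens; pixels are square), "cx", "cy" (the principal point, pixels), "R" (3x3) and "t" (3): a world point X has camera coordinates R X + t. Camera axes: x right, y down, z forward; pixel columns grow to the right and rows downward; lengths in m; the calibration is good to about 2 mm. A picture is of the moment at which its call begins. There is no depth.
- robot.finish_job(): hands the job in; it is judged then, once.
The state is a dict: "time": time; "joint_pos": joint angles; "dq": joint speeds; "joint_efforts": joint torques, N m; "tool_pos": TCP position; "tool_rot": TCP orientation; "wrist_force": force on the tool from outside, world axes, zero at the start; "ft_torque": the same for the moment, N m; "finger_gap": finger opening in m; "grasp_force": force on a finger pad.
Only numpy, scipy, OpenCV 4.12 (cv2) and the standard library are available. Lean on these libraries where they do the work, as an engineer would, in place of code of your own. Each camera call takes 0.05 s, during which the arm holds its last target. There are 200 camera calls.

## Working session

There is one attempt and no reset: what is moved stays moved. The work goes in short steps, Python scripts to look and compute and a tool call to move; the robot and the scene stay as the last step left them, time stands still between calls to the robot, and variables do not carry over. Pictures are saved under pics/ and viewed, at most 12 in all, crops included, and the job is handed in when it is done.

Besides the shell and the picture viewer there is one more tool, called after "Request:" in YAML: its name, and indented under it one key for each argument. carry_out: Moves the arm, as the interface text tells. Its arguments: {"type":"object","properties":{"commands":{"type":"array"},"grip":{"type":"number"}},"required":["commands"]}

```bash
mkdir -p pics; ls; cat > h.py <<'E'
import numpy as np, cv2, json
from bench import robot
def shot(n,f):
    c=robot.camera(n); cv2.imwrite(f'pics/{f}.png',c['img'][:,:,::-1]); return c
def K(c):
    f=c['img'].shape[0]/2/np.tan(np.radians(c['fov_y'])/2); return f
def proj(c,X):
    p=np.array(c['R'])@np.array(X)+np.array(c['t']); f=K(c); return np.array([c['cx']+f*p[0]/p[2],c['cy']+f*p[1]/p[2]])
def ray(c,u,v):
    f=K(c); R=np.array(c['R']); return -R.T@np.array(c['t']), R.T@np.array([(u-c['cx'])/f,(v-c['cy'])/f,1])
def atz(c,u,v,z):
    o,d=ray(c,u,v); return o+d*(z-o[2])/d[2]
E
python3 - <<'E'
from h import *
for n in('scene','top'):
    c=shot(n,n+'0'); print(n,c['fov_y'],c['cx'],c['cy'],np.round(c['R'],3).tolist(),np.round(c['t'],3))
s=robot.read_state(); print(s['time'],s['tool_pos'],np.round(s['tool_rot'],3).tolist(),s['finger_gap'])
E
```

```text
pics
scene 48.40098408871242 271.09247763708936 213.8923389823448 [[0.006, 1.0, -0.002], [0.85, -0.006, -0.528], [-0.528, 0.001, -0.85]] [-0.019 -0.452  1.625]
top 47.296435007914056 284.365893789891 209.0194848599099 [[-0.013, -1.0, 0.005], [-0.992, 0.013, -0.122], [0.122, -0.007, -0.993]] [0.014 0.616 1.381]
0.1 [ 0.28266261 -0.55676975  0.23054901] [[0.892, 0.453, -0.001], [0.453, -0.892, 0.001], [-0.0, -0.002, -1.0]] 0.08572287258455445
```

View pics/scene0.png

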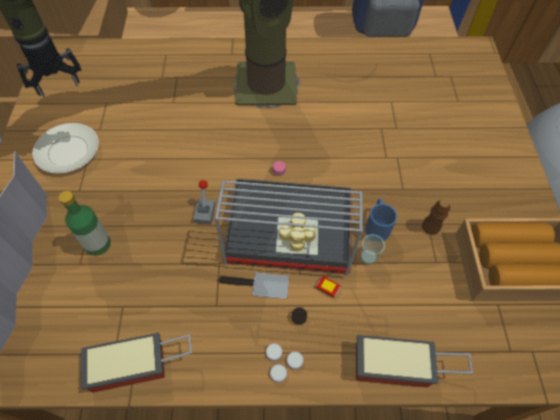

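View pics/top0.png

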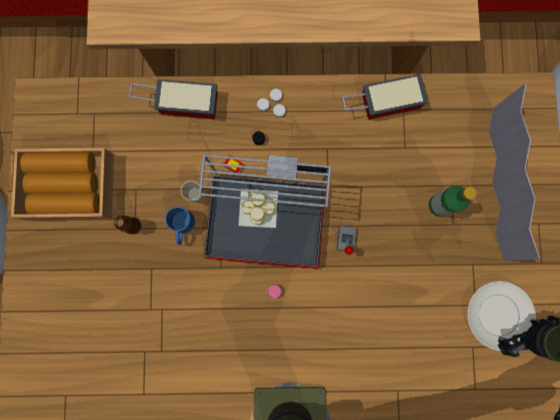

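The scene camera shows the heap on white paper at (297,232) and the lever knob at (203,184). The top camera shows the heap at (258,207) and the knob at (349,250). Possible look-alikes in the top view are the black disc (259,138), pink disc (275,292), three white discs (270,103) and pan fillings (187,97) and (393,90). I choose the yellow heap on the tray paper, and check it in one close crop.

```bash
python3 - <<'E'
from h import *
a=cv2.imread('pics/scene0.png')[170:275,195:375]; b=cv2.imread('pics/top0.png')[145:275,190:370]
a=cv2.resize(a,None,fx=4.4,fy=4.4/1.35*1,interpolation=3) if 0 else cv2.resize(a,(495,289),interpolation=2)
a=cv2.imread('pics/scene0.png')[200:260,260:340]; b=cv2.imread('pics/top0.png')[175:275,195:365]
a=cv2.resize(a,(400,300),interpolation=2); b=cv2.resize(b,(510,300),interpolation=2)
o=np.zeros((600,510,3),np.uint8); o[:300,:400]=a; o[300:]=b; cv2.imwrite('pics/crop0.png',o)
E
```

```text
(no output)
```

View pics/crop0.png

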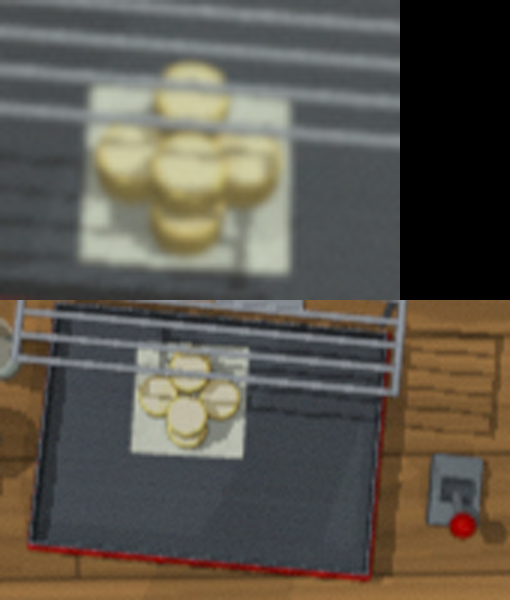

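The crop confirms the yellow cheeses: in the scene view the two upper ones are at (298,218) and (297,235). The top view has one on top at (257,212).

```bash
cat >> h.py <<'E'
def W(p,X):
    c,s=np.cos(p[2]),np.sin(p[2]); return np.array([p[0]+c*X[0]-s*X[1],p[1]+s*X[0]+c*X[1],X[2]])
E
python3 - <<'E'
from h import *
from scipy.optimize import least_squares
cs=robot.camera('scene');ct=robot.camera('top')
obs=[(ct,(.03,.1635,.253),(200,194.3)),(ct,(.03,-.1635,.253),(327.3,205.7)),(ct,(.135,.1635,.253),(205,157)),(ct,(.135,-.1635,.253),(329,168)),
(ct,(-.119,.164,.06),(206,256)),(ct,(-.119,-.164,.06),(318,266)),
(cs,(-.119,-.164,.06),(234,182)),(cs,(-.119,.164,.06),(352,186))]
f=lambda p:np.concatenate([proj(c,W(p,X))-np.array(u) for c,X,u in obs])
r=least_squares(f,[.6,.0,0],loss='soft_l1'); print(r.x,np.round(f(r.x).reshape(-1,2),1).tolist())
np.save('w.npy',r.x);p=r.x
vis=[]
for c,n in((cs,'s'),(ct,'t')):
    im=cv2.resize(c['img'][:,:,::-1],None,fx=4,fy=4,interpolation=2)
    for X0,X1,z in(((-.119,-.164),(.119,.164),.06),((-.115,-.16),(.115,.16),.035),((.03,-.1635),(.135,.1635),.253)):
        P=[proj(c,W(p,(x,y,z))) for x,y in((X0[0],X0[1]),(X1[0],X0[1]),(X1[0],X1[1]),(X0[0],X1[1]))]
        cv2.polylines(im,[np.int32((np.array(P)+.5)*4)],True,(0,255,0),1)
    vis.append(im[680:1100,790:1500] if n=='s' else im[580:1100,780:1480])
o=np.zeros((940,710,3),np.uint8); o[:420,:710]=vis[0]; o[420:,:700]=vis[1]; o=cv2.resize(o,None,fx=.635,fy=.635,interpolation=3);cv2.imwrite('pics/fit.png',o)
# lever & heap
k1=atz(ct,348.6,250,.092);k2=atz(cs,203.2,184,.092);print('knob',k1,k2)
def tri(us,ut):
    A=[];b=[]
    for c,u in((cs,us),(ct,ut)):
        o_,d=ray(c,*u);d/=np.linalg.norm(d);M=np.eye(3)-np.outer(d,d);A.append(M);b.append(M@o_)
    return np.linalg.lstsq(np.vstack(A),np.hstack(b),rcond=None)[0]
pi=np.linalg.inv
def toW(X): c,s=np.cos(p[2]),np.sin(p[2]); d=X[:2]-p[:2]; return np.round([c*d[0]+s*d[1],-s*d[0]+c*d[1],X[2]],4)
print('knob tri',tri((203.2,184),(348.6,250)),toW(tri((203.2,184),(348.6,250))))
print('topface front',toW(tri((298.2,217),(257,212))))
print('topface rear',toW(tri((297.2,233),(258.3,196))))
print('left',toW(tri((285.5,231),(248,207))),toW(tri((309.3,231.5),(268.3,208))))
E
```

```text
[ 0.58141677  0.06241378 -0.09896808] [[-1.5, 0.7], [1.0, 0.5], [-2.1, -2.7], [2.3, -2.8], [-1.6, 0.2], [0.1, 0.1], [0.1, -4.2], [-2.9, 0.4]]
knob [ 0.49046355 -0.17342861  0.092     ] [ 0.49093216 -0.17041037  0.092     ]
knob tri [ 0.49040637 -0.17202261  0.09136966] [-0.0674 -0.2423  0.0914]
topface front [0.0174 0.0249 0.0951]
topface rear [0.0639 0.0255 0.0917]
left [0.0376 0.0243 0.0606] [0.0366 0.0266 0.056 ]
```

View pics/fit.png

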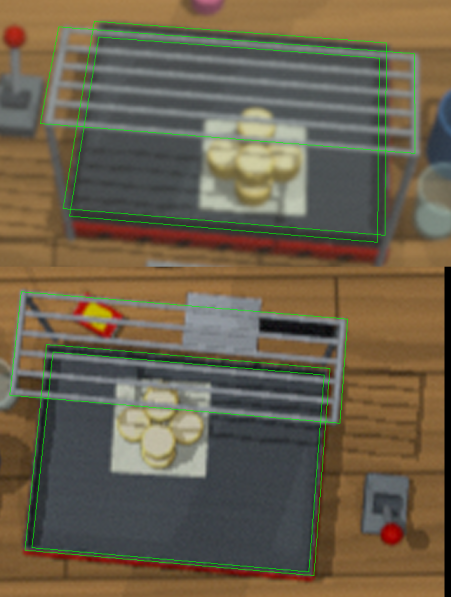

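The overlay fits: rack, rim and floor outlines all lie on the picture, with yaw about -0.099 and the origin at (0.581, 0.062). The tool stands vertical and rows only twist about its own z, so I need to see how it behaves at the edge of its reach, where a slant might come about. The space straight above the start is clear, so I test there.

Request:
carry_out:
  commands: [0,0,-50,0,0,0,-100,0,0,0,-150,0,0,0,-200,0,0,0,-250,0,0,0,-300,0,0,0,-350,0,0,0,-400,0,0,0,-450,0,0,0,-500,0,0,0,-550,0,0,0,-600,0]

```text
time: 1.4
tool_pos: [0.2897, -0.5995, 0.6706]
tool_rot: [[0.911, 0.4, 0.101], [0.409, -0.907, -0.101], [0.051, 0.133, -0.99]]
wrist_force: [-1.5, -1.8, 0.3]
finger_gap: 0.0852
grasp_force: 0.0
```

```bash
python3 - <<'E'
from h import *
s=robot.read_state(); print(s['time'],np.round(s['joint_pos'],3),s['tool_pos'],np.round(s['tool_rot'],3).tolist())
E
```

```text
1.4 [ 0.98   0.691  0.711  0.285 -0.617  2.088  0.022] [ 0.28974817 -0.59953186  0.67061457] [[0.911, 0.4, 0.101], [0.409, -0.907, -0.101], [0.051, 0.133, -0.99]]
```

Request:
carry_out:
  commands: [0,0,50,0,0,0,100,0,0,0,150,0,0,0,200,0,0,0,200,0]

```text
time: 1.9
tool_pos: [0.3104, -0.6158, 0.4643]
tool_rot: [[0.911, 0.401, 0.097], [0.409, -0.909, -0.086], [0.054, 0.118, -0.992]]
wrist_force: [1.1, 0.2, 0.8]
finger_gap: 0.0853
grasp_force: 0.0
```

```bash
python3 - <<'E'
from h import *
s=robot.read_state(); print(s['time'],np.round(s['joint_pos'],3),s['tool_pos'],np.round(s['tool_rot'],3).tolist())
E
```

```text
1.9 [ 0.733  0.653  0.76   1.098 -0.514  1.438  0.249] [ 0.31040062 -0.61580651  0.46428379] [[0.911, 0.401, 0.097], [0.409, -0.909, -0.086], [0.054, 0.118, -0.992]]
```

The tilt carries over into later calls, so I can slant the tool by ratcheting at the upper reach limit. I'll move straight ahead of the robot first, twisting to align with the warmer.

```bash
cat >> h.py <<'E'
def st(pr=True):
    s=robot.read_state(); p=np.load('w.npy'); c,n=np.cos(p[2]),np.sin(p[2]); Rw=np.array([[c,-n,0],[n,c,0],[0,0,1]])
    T=np.array(s['tool_pos']);R=np.array(s['tool_rot'])
    if pr:
        print('t',round(s['time'],2),'q',np.round(s['joint_pos'],2),'gap',round(s['finger_gap'],3),'F',np.round(s['wrist_force'],1))
        print(' tcpW',np.round(Rw.T@(T-[p[0],p[1],0]),4),'tcp',np.round(T,3),'zW',np.round(Rw.T@R[:,2],3),'yW',np.round(Rw.T@R[:,1],3))
    return T,R,Rw,p
def go(Xw,frame='W'):
    "tool-frame shift in mm to bring TCP to Xw"
    T,R,Rw,p=st(False); X=np.array(Xw,float)
    if frame=='W': X=Rw@X+[p[0],p[1],0]
    d=R.T@(X-T)*1000; print('go',Xw,np.round(d,1),'n',np.linalg.norm(d)/50)
E
python3 -c "
from h import *
st();go((.6,0.03,.5),'w')"
```

```text
t 1.9 q [ 0.73  0.65  0.76  1.1  -0.51  1.44  0.25] gap 0.085 F [1.1 0.2 0.8]
 tcpW [-0.2027 -0.7017  0.4643] tcp [ 0.31  -0.616  0.464] zW [ 0.105 -0.076 -0.992] yW [ 0.489 -0.865  0.118]
go (0.6, 0.03, 0.5) [ 529.8 -466.5  -62.9] n 14.173348144816005
```

Request:
carry_out:
  commands: [35,-31,-4,0,70,-62,-8,0,106,-93,-12,0,141,-124,-16,0,177,-155,-21,0,212,-187,-25,0,247,-218,-29,0,283,-249,-33,0,318,-280,-38,0,353,-311,-42,0,389,-342,-46,0,424,-373,-50,0]

```text
time: 3.1
tool_pos: [0.5422, -0.0996, 0.4943]
tool_rot: [[0.911, 0.401, 0.099], [0.409, -0.907, -0.094], [0.052, 0.127, -0.991]]
wrist_force: [1.4, -0.4, -0.6]
finger_gap: 0.0852
grasp_force: 0.0
```

```bash
python3 -c "
from h import *
st();go((.6,0.03,.5),'w')"
```

```text
t 3.1 q [-0.52  0.42  0.94  1.46 -0.29  1.31 -0.73] gap 0.085 F [ 1.4 -0.4 -0.6]
 tcpW [-0.0231 -0.1651  0.4943] tcp [ 0.542 -0.1    0.494] zW [ 0.108 -0.084 -0.991] yW [ 0.488 -0.863  0.127]
go (0.6, 0.03, 0.5) [106.  -93.7 -12.1] n 2.8400349409516656
```

Request:
carry_out:
  commands: [35,-31,-4,0.13,70,-62,-8,0.26,106,-94,-12,0.39,106,-94,-12,0.51,106,-94,-62,0.51,106,-94,-112,0.51,106,-94,-162,0.51,106,-94,-212,0.51,106,-94,-262,0.51,106,-94,-312,0.51,106,-94,-362,0.51,106,-94,-412,0.51]

```text
time: 4.3
tool_pos: [0.5378, 0.0511, 0.7468]
tool_rot: [[0.985, -0.093, 0.142], [-0.08, -0.993, -0.091], [0.15, 0.078, -0.986]]
wrist_force: [-0.2, -0.2, 0.0]
finger_gap: 0.0857
grasp_force: 0.0
```

```bash
python3 -c "
from h import *
st()"
```

```text
t 4.3 q [-0.43  0.43  0.53  0.52 -0.15  2.09 -1.69] gap 0.086 F [-0.2 -0.2  0. ]
 tcpW [-0.0423 -0.0156  0.7468] tcp [0.538 0.051 0.747] zW [ 0.151 -0.077 -0.986] yW [ 0.006 -0.997  0.078]
```

Request:
carry_out:
  commands: [25,0,-42,0,50,0,-84,0,75,0,-126,0,100,0,-168,0,125,0,-210,0,150,0,-252,0,175,0,-294,0,200,0,-336,0]

```text
time: 5.1
tool_pos: [0.5461, 0.04, 0.7601]
tool_rot: [[0.978, -0.095, 0.184], [-0.078, -0.993, -0.093], [0.192, 0.076, -0.978]]
wrist_force: [-0.3, -0.5, 0.1]
finger_gap: 0.0855
grasp_force: 0.0
```

```bash
python3 -c "
from h import *
st()"
```

```text
t 5.1 q [-0.4   0.43  0.53  0.48 -0.16  2.09 -1.68] gap 0.086 F [-0.3 -0.5  0.1]
 tcpW [-0.0329 -0.0258  0.7601] tcp [0.546 0.04  0.76 ] zW [ 0.193 -0.074 -0.978] yW [ 0.004 -0.997  0.076]
```

Request:
carry_out:
  commands: [0,0,-600,0,0,0,-600,0,0,0,-600,0,0,0,-600,0]

```text
time: 5.5
tool_pos: [0.4711, 0.0435, 0.802]
tool_rot: [[0.969, -0.093, 0.229], [-0.074, -0.993, -0.091], [0.236, 0.071, -0.969]]
wrist_force: [-0.5, 0.4, -0.7]
finger_gap: 0.0853
grasp_force: 0.0
```

```bash
python3 -c "
from h import *
st()"
```

```text
t 5.5 q [-0.61  0.3   0.74  0.58 -0.14  2.09 -1.66] gap 0.085 F [-0.5  0.4 -0.7]
 tcpW [-0.1079 -0.0297  0.802 ] tcp [0.471 0.044 0.802] zW [ 0.237 -0.067 -0.969] yW [ 0.005 -0.997  0.071]
```

Request:
carry_out:
  commands: [140,-150,-550,0,140,-150,-550,0,140,-150,-550,0,140,-150,-550,0]

```text
time: 5.9
tool_pos: [0.4431, 0.0907, 0.835]
tool_rot: [[0.944, -0.086, 0.32], [-0.063, -0.995, -0.084], [0.325, 0.059, -0.944]]
wrist_force: [1.0, 0.1, 0.0]
finger_gap: 0.0855
grasp_force: 0.0
```

Request:
carry_out:
  commands: [140,0,-570,0,140,0,-570,0,140,0,-570,0]

```text
time: 6.2
tool_pos: [0.4141, 0.0926, 0.8723]
tool_rot: [[0.911, -0.075, 0.407], [-0.049, -0.996, -0.074], [0.41, 0.047, -0.911]]
wrist_force: [1.5, -1.0, 0.5]
finger_gap: 0.0855
grasp_force: 0.0
```

Request:
carry_out:
  commands: [140,0,-570,0,140,0,-570,0,140,0,-570,0]

```text
time: 6.5
tool_pos: [0.3621, 0.2173, 0.9126]
tool_rot: [[0.825, 0.249, 0.507], [0.23, -0.968, 0.102], [0.516, 0.033, -0.856]]
wrist_force: [4.3, 1.5, 1.1]
finger_gap: 0.0849
grasp_force: 0.0
```

```bash
python3 -c "
from h import *
st()"
```

```text
t 6.5 q [-1.43  0.26  1.49  0.43 -0.41  2.09 -1.63] gap 0.085 F [4.3 1.5 1.1]
 tcpW [-0.2336  0.1325  0.9126] tcp [0.362 0.217 0.913] zW [ 0.494  0.151 -0.856] yW [ 0.344 -0.938  0.033]
```

The tilt is now 31° with the closing axis almost level, so I come down to a ready pose in front of the rack and measure the heap again.

```bash
cat >> h.py <<'E'
def tri(cs,ct,us,ut):
    A=[];b=[]
    for c,u in((cs,us),(ct,ut)):
        o_,d=ray(c,*u);d/=np.linalg.norm(d);M=np.eye(3)-np.outer(d,d);A.append(M);b.append(M@o_)
    return np.linalg.lstsq(np.vstack(A),np.hstack(b),rcond=None)[0]
def toW(X):
    p=np.load('w.npy'); c,s=np.cos(p[2]),np.sin(p[2]); d=X[:2]-p[:2]; return np.round([c*d[0]+s*d[1],-s*d[0]+c*d[1],X[2]],4)
E
python3 -c "
from h import *
st();go((-.16,-.03,.40))
cs=robot.camera('scene');ct=robot.camera('top')
print(toW(tri(cs,ct,(285.5,231),(268.3,208))),toW(tri(cs,ct,(309.3,231.5),(248,207))))
print('knob at other z',[toW(atz(ct,348.6,250,z)) for z in(.092,.098)])
"
```

```text
t 6.5 q [-1.43  0.26  1.49  0.43 -0.41  2.09 -1.63] gap 0.085 F [4.3 1.5 1.1]
 tcpW [-0.2336  0.1325  0.9126] tcp [0.362 0.217 0.913] zW [ 0.494  0.151 -0.856] yW [ 0.344 -0.938  0.033]
go (-0.16, -0.03, 0.4) [-256.1  161.1  450.6] n 10.854699987043007
[ 0.037  -0.0051  0.0504] [0.0344 0.0564 0.053 ]
knob at other z [array([-0.0672, -0.2437,  0.092 ]), array([-0.0675, -0.2429,  0.098 ])]
```

Request:
carry_out:
  commands: [-22,14,38,0,-44,28,76,0,-66,42,116,0,-88,55,154,0,-110,69,193,0,-132,83,231,0,-154,97,270,0,-176,111,309,0,-198,125,348,0,-220,138,386,0,-242,152,425,0,-256,161,450,0]
  grip: 65

```text
time: 7.8
tool_pos: [0.4045, 0.0834, 0.5056]
tool_rot: [[0.825, 0.254, 0.505], [0.236, -0.967, 0.099], [0.513, 0.037, -0.857]]
wrist_force: [1.5, -0.0, 0.4]
finger_gap: 0.0654
grasp_force: 0.0
```

```bash
python3 -c "
from h import *
st();go((-.037,.009,.171));go((.0225,.027,.068))
a=shot('scene','scene1');b=shot('top','top1')
i=np.hstack([a['img'][:300,100:460],b['img'][120:,180:540]])[:,:,::-1] if 0 else None
o=np.zeros((300,760,3),np.uint8);o[:,:380]=a['img'][:300,100:480,::-1];o[:,380:]=b['img'][120:,180:560,::-1];cv2.imwrite('pics/m1.png',o)"
```

```text
t 7.8 q [-1.7  -0.44  0.73  2.08  0.75  1.08 -2.53] gap 0.065 F [ 1.5 -0.   0.4]
 tcpW [-0.1781  0.0034  0.5056] tcp [0.405 0.083 0.506] zW [ 0.493  0.149 -0.857] yW [ 0.348 -0.937  0.037]
go (-0.037, 0.009, 0.171) [-57.4  31.4 357.3] n 7.264255389443866
go (0.0225, 0.027, 0.068) [-57.1  31.4 477.6] n 9.639987560623542
```

View pics/m1.png

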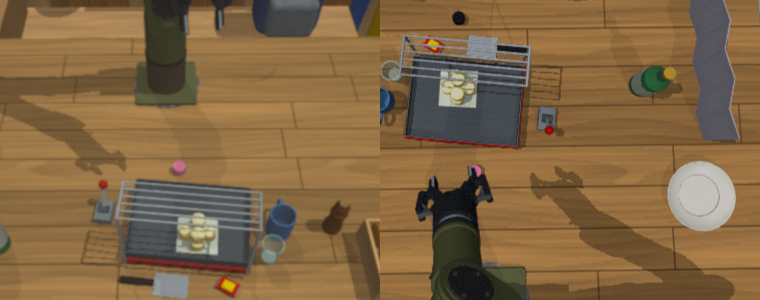

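Request:
carry_out:
  commands: [-12,7,40,0,-24,13,80,0,-36,20,130,0,-48,26,178,0,-57,31,226,0,-57,31,274,0,-57,31,320,0,-57,31,340,0,-57,31,340,0]

```text
time: 8.8
tool_pos: [0.4781, 0.0311, 0.3502]
tool_rot: [[0.83, 0.271, 0.488], [0.248, -0.962, 0.111], [0.5, 0.029, -0.866]]
wrist_force: [0.2, -0.2, 0.0]
finger_gap: 0.0652
grasp_force: 0.0
```

```bash
python3 -c "
from h import *
st();go((-.037,.009,.171));go((.0225,.027,.068))"
```

```text
t 8.8 q [-2.07 -0.46  1.51  2.31  1.17  0.62 -2.65] gap 0.065 F [ 0.2 -0.2  0. ]
 tcpW [-0.0997 -0.0414  0.3502] tcp [0.478 0.031 0.35 ] zW [ 0.475  0.159 -0.866] yW [ 0.364 -0.931  0.029]
go (-0.037, 0.009, 0.171) [-22.7 -29.2 192.9] n 3.9279531617108354
go (0.0225, 0.027, 0.068) [-20.6 -27.3 313.1] n 6.300178421812303
```

The IK has drifted into a bad branch, with joints 2, 3 and 7 at their limits. I'll identify the kinematics from the recorded states so I can find a comfortable configuration.

```bash
cat > kin.py <<'E'
import numpy as np, itertools
from scipy.optimize import least_squares
from scipy.spatial.transform import Rotation as Ro
data=[([1.135,.689,-.195,1.565,.157,.902,-.215],[.2827,-.5568,.2305],None),
([.98,.691,.711,.285,-.617,2.088,.022],[.28975,-.59953,.67061],[[.911,.4,.101],[.409,-.907,-.101],[.051,.133,-.99]]),
([.733,.653,.76,1.098,-.514,1.438,.249],[.3104,-.6158,.46428],[[.911,.401,.097],[.409,-.909,-.086],[.054,.118,-.992]]),
([-.52,.42,.94,1.46,-.29,1.31,-.73],[.5422,-.0996,.4943],[[.911,.401,.099],[.409,-.907,-.094],[.052,.127,-.991]]),
([-.43,.43,.53,.52,-.15,2.09,-1.69],[.5378,.0511,.7468],[[.985,-.093,.142],[-.08,-.993,-.091],[.15,.078,-.986]]),
([-1.43,.26,1.49,.43,-.41,2.09,-1.63],[.3621,.2173,.9126],[[.825,.249,.507],[.23,-.968,.102],[.516,.033,-.856]]),
([-1.7,-.44,.73,2.08,.75,1.08,-2.53],[.4045,.0834,.5056],[[.825,.254,.505],[.236,-.967,.099],[.513,.037,-.857]]),
([-2.07,-.46,1.51,2.31,1.17,.62,-2.65],[.4781,.0311,.3502],[[.83,.271,.488],[.248,-.962,.111],[.5,.029,-.866]])]
data[0]=(data[0][0],data[0][1],[[.892,.453,-.001],[.453,-.892,.001],[0,-.002,-1]])
def fk(q,s,L,full=False):
    R=np.eye(3);p=np.array([0,0,L[0]]);P=[p]
    ax='zyzyzyz'
    for i in range(7):
        R=R@Ro.from_euler(ax[i],s[i]*q[i]).as_matrix()
        if i in(1,3,5): p=p+R@np.array([L[i+4] if 0 else 0,0,L[(i+1)//2]]); P.append(p)
    p=p+0
    R=R@Ro.from_euler('z',L[4]).as_matrix()
    return (p,R,P) if full else (p,R)
if __name__=='__main__':
    best=[]
    for s in itertools.product((1,-1),repeat=7):
        if s[1]<0: continue
        f=lambda L:np.concatenate([np.r_[fk(q,s,L)[0]-p,.3*(fk(q,s,L)[1]-np.array(R)).ravel()] for q,p,R in data])
        # quick z-axis check
        z=np.sum([(fk(q,s,[.3,.4,.4,.3,0])[1][:,2]-np.array(R)[:,2])**2 for q,p,R in data])
        best.append((z,s))
    best.sort();print(best[:4])
    for z,s in best[:4]:
        for a in(0,1.57,3.14,-1.57):
            f=lambda L:np.concatenate([np.r_[fk(q,s,L)[0]-p,.3*(fk(q,s,L)[1]-np.array(R)).ravel()] for q,p,R in data])
            r=least_squares(f,[.3,.4,.4,.3,a]);print(s,np.round(r.x,4),round(r.cost,5))
E
python3 kin.py
```

```text
[(np.float64(0.0001255136387083626), (-1, 1, -1, 1, -1, 1, -1)), (np.float64(0.0001255136387083626), (-1, 1, -1, 1, -1, 1, 1)), (np.float64(0.27052393455829826), (1, 1, 1, 1, 1, 1, -1)), (np.float64(0.27052393455829826), (1, 1, 1, 1, 1, 1, 1))]
(-1, 1, -1, 1, -1, 1, -1) [0.4109 0.5416 0.3496 0.3788 1.573 ] 0.00591
(-1, 1, -1, 1, -1, 1, -1) [0.4109 0.5416 0.3496 0.3788 1.573 ] 0.00591
(-1, 1, -1, 1, -1, 1, -1) [0.4109 0.5416 0.3496 0.3788 1.573 ] 0.00591
(-1, 1, -1, 1, -1, 1, -1) [ 0.4109  0.5416  0.3496  0.3788 -4.7102] 0.00591
(-1, 1, -1, 1, -1, 1, 1) [0.4109 0.5416 0.3496 0.3788 0.9661] 1.04816
(-1, 1, -1, 1, -1, 1, 1) [0.4109 0.5416 0.3496 0.3788 0.9665] 1.04816
(-1, 1, -1, 1, -1, 1, 1) [0.4109 0.5416 0.3496 0.3788 0.9665] 1.04816
(-1, 1, -1, 1, -1, 1, 1) [0.4109 0.5416 0.3496 0.3788 0.9661] 1.04816
(1, 1, 1, 1, 1, 1, -1) [ 1.3796 -0.142   0.0351  0.7558 -2.3825] 2.34457
(1, 1, 1, 1, 1, 1, -1) [ 1.3796 -0.142   0.0351  0.7558  3.8995] 2.34457
(1, 1, 1, 1, 1, 1, -1) [ 1.3796 -0.142   0.0351  0.7558  3.8995] 2.34457
(1, 1, 1, 1, 1, 1, -1) [ 1.3796 -0.142   0.0351  0.7558 -2.3826] 2.34457
(1, 1, 1, 1, 1, 1, 1) [ 1.3796 -0.142   0.0351  0.7558 -2.177 ] 1.24177
(1, 1, 1, 1, 1, 1, 1) [ 1.3796 -0.142   0.0351  0.7558  4.1061] 1.24177
(1, 1, 1, 1, 1, 1, 1) [ 1.3796 -0.142   0.0351  0.7558  4.1061] 1.24177
(1, 1, 1, 1, 1, 1, 1) [ 1.3796 -0.142   0.0351  0.7558 -2.177 ] 1.24177
```

```bash
cat > kin2.py <<'E'
import numpy as np
from scipy.optimize import least_squares, lsq_linear
from scipy.spatial.transform import Rotation as Ro
from kin import data
LO=np.array([-3.01,-.46,-1.47,.13,-1,.04,-2.66]);HI=np.array([3.01,2.08,1.51,2.56,4.14,2.09,2.66])
S=np.array([-1,1,-1,1,-1,1,-1])
def rz(a): c,s=np.cos(a),np.sin(a); return np.array([[c,-s,0],[s,c,0],[0,0,1]])
def ry(a): c,s=np.cos(a),np.sin(a); return np.array([[c,0,s],[0,1,0],[-s,0,c]])
def fk(q,L,full=False):
    R=np.eye(3);p=np.array([0,0,L[0]]);P=[]
    for i in range(7):
        R=R@(rz if i%2==0 else ry)(S[i]*q[i])
        if i in(1,3,5):
            k=1+3*(i//2); p=p+R@np.array(L[k:k+3]); P.append(p)
    R=R@rz(np.pi/2)
    return (p,R,P) if full else (p,R)
def fit():
    f=lambda L:np.concatenate([np.r_[fk(q,L)[0]-p] for q,p,R in data]+[.003*np.array([L[1],L[2],L[4],L[5],L[7],L[8]])])
    r=least_squares(f,[.4,0,0,.5,0,0,.35,0,0,.38]);return r.x,f(r.x)
try: L=np.load('L.npy')
except Exception:
    L,e=fit();np.save('L.npy',L);print(np.round(L,4),'max res',np.abs(e[:24]).max())
def err(q,p,R):
    P,Q=fk(q,L);return np.r_[p-P,.3*Ro.from_matrix(R@Q.T).as_rotvec()] # world
def jac(q):
    J=np.zeros((6,7));P,Q=fk(q,L)
    for i in range(7):
        d=q.copy();d[i]+=1e-5;p,r=fk(d,L);J[:,i]=np.r_[(p-P)/1e-5,.3*Ro.from_matrix(r@Q.T).as_rotvec()/1e-5]
    return J
def ik(q,p,R,n=15):
    q=q.copy()
    for _ in range(n):
        e=err(q,p,R)
        if np.linalg.norm(e)<1e-5:break
        A=np.vstack([jac(q),.02*np.eye(7)]);b=np.r_[e,np.zeros(7)]
        r=lsq_linear(A,b,bounds=(np.maximum(LO-q,-.15)-1e-9,np.minimum(HI-q,.15)+1e-9));q=np.clip(q+r.x,LO,HI)
    return q
def run(q,rows,verbose=True):
    "rows: list of tool-frame (x,y,z mm, twist) like a call; rate limited 50mm / 8.59deg"
    p0,R0=fk(q,L);qs=[]
    cp,cR=p0,R0
    for r in rows:
        tp=p0+R0@np.array(r[:3])/1000;tR=R0@rz(r[3])
        d=tp-cp;n=np.linalg.norm(d);a=Ro.from_matrix(tR@cR.T).as_rotvec();m=np.linalg.norm(a)
        k=min(1,.05/max(n,1e-9),.15/max(m,1e-9)) 
        q2=ik(q,cp+d*k,Ro.from_rotvec(a*k).as_matrix()@cR)
        v=np.abs(q2-q)/(.07*np.array([2.57,2.57]+[3.14]*5)); q=q+(q2-q)/max(1,v.max())
        cp,cR=fk(q,L);qs.append(q)
    return q
E
python3 - <<'E'
from kin2 import *
q=np.array(data[5][0]);rows=[[-22*i,14*i,38.5*i,0] for i in range(1,12)]+[[-256,161,450,0]]
q=run(q,rows);print(np.round(q,2),fk(q,L)[0])
q=np.array(data[6][0]);rows=[[-12,7,40,0],[-24,13,80,0],[-36,20,130,0],[-48,26,178,0],[-57,31,226,0],[-57,31,274,0],[-57,31,320,0],[-57,31,340,0],[-57,31,340,0]]
q=run(q,rows);print(np.round(q,2),fk(q,L)[0])
# feasible postures for grasp poses
yaw=-.099;Rw=rz(yaw);W=np.array([.5814,.0624,0])
def pose(xw,az,tilt,tw): # tool z tilt in azimuth az (W frame), tool y horizontal
    z=np.array([np.sin(tilt)*np.cos(az),np.sin(tilt)*np.sin(az),-np.cos(tilt)]);y=np.array([np.sin(az),-np.cos(az),0])*tw
    R=np.c_[np.cross(y,z),y,z];return Rw@np.array(xw)+W,Rw@R
rng=np.random.default_rng(0)
for xw in((.0225,.027,.068),(.068,.026,.04),(-.06,.09,.05),(-.06,-.09,.05),(.05,-.07,.05),(-.1,0,.3)):
  for tw in(1,-1):
    p,R=pose(xw,.29,.54,tw);best=None
    for _ in range(12):
        q0=rng.uniform(LO,HI);r=least_squares(lambda q:np.r_[err(q,p,R)*100,.05*(q-(LO+HI)/2)/(HI-LO)],q0,bounds=(LO,HI))
        if np.linalg.norm(err(r.x,p,R))<2e-3:
            m=np.min(np.minimum(r.x-LO,HI-r.x))
            if best is None or m>best[0]:best=(m,r.x)
    print(xw,tw,best and (round(best[0],2),np.round(best[1],2)))
E
```

```text
[ 3.474e-01 -5.000e-04 -1.920e-02  5.626e-01  0.000e+00 -2.810e-02
  3.440e-01 -1.200e-03  3.000e-04  3.334e-01] max res 0.0017456032961133683
[-1.74 -0.2   1.08  1.85  0.44  1.06 -2.11] [0.44556707 0.10375158 0.52542411]
[-2.12 -0.46  1.51  2.35  1.15  0.61 -2.66] [0.45428919 0.05224708 0.33316876]
(0.0225, 0.027, 0.068) 1 (np.float64(0.32), array([-0.26,  0.9 ,  0.05,  2.24,  3.17,  0.54,  1.5 ]))
(0.0225, 0.027, 0.068) -1 (np.float64(0.34), array([ 0.19,  0.99, -0.7 ,  2.22,  2.33,  0.74, -0.64]))
(0.068, 0.026, 0.04) 1 (np.float64(0.44), array([-0.26,  0.97,  0.09,  2.12,  3.27,  0.48,  1.41]))
(0.068, 0.026, 0.04) -1 (np.float64(0.47), array([ 0.22,  1.06, -0.7 ,  2.09,  2.3 ,  0.69, -0.51]))
(-0.06, 0.09, 0.05) 1 (np.float64(0.15), array([-0.43,  0.95, -0.05,  2.41,  2.9 ,  0.77,  1.54]))
(-0.06, 0.09, 0.05) -1 (np.float64(0.17), array([-0.1 ,  1.01, -0.6 ,  2.39,  2.43,  0.93, -1.03]))
(-0.06, -0.09, 0.05) 1 (np.float64(0.04), array([0.01, 0.99, 0.01, 2.52, 3.29, 0.9 , 1.65]))
(-0.06, -0.09, 0.05) -1 (np.float64(0.06), array([ 0.38,  1.03, -0.62,  2.5 ,  2.71,  0.9 , -0.84]))
(0.05, -0.07, 0.05) 1 (np.float64(0.36), array([-0.11,  0.95,  0.17,  2.2 ,  3.53,  0.58,  1.33]))
(0.05, -0.07, 0.05) -1 (np.float64(0.39), array([ 0.44,  1.04, -0.74,  2.17,  2.39,  0.66, -0.44]))
(-0.1, 0, 0.3) 1 (np.float64(0.01), array([-0.36,  0.27,  0.11,  2.38,  3.01,  0.05,  1.64]))
(-0.1, 0, 0.3) -1 (np.float64(0.21), array([ 0.34,  0.34, -0.82,  2.35,  1.59,  0.35, -0.11]))
```

```bash
nproc; cat > srch.py <<'E'
import sys
from kin2 import *
import kin2
def ik(q,p,R,n=6):
    q=q.copy()
    for _ in range(n):
        e=err(q,p,R)
        if np.linalg.norm(e)<1e-4:break
        J=jac(q);free=np.ones(7,bool)
        for _ in range(3):
            Jf=J*free;dq=Jf.T@np.linalg.solve(Jf@Jf.T+4e-4*np.eye(6),e)
            bad=free&((q+dq>HI)|(q+dq<LO))
            if not bad.any():break
            free&=~bad
        q=np.clip(q+np.clip(dq,-.15,.15),LO,HI)
    return q
kin2.ik=ik
Rw=rz(-.099);W=np.array([.5814,.0624,0])
def goto(q,X,tw=0,m=0,nmax=12):
    p,R=fk(q,L);d=R.T@(X-p)*1000;n=int(np.clip(np.ceil(max(np.linalg.norm(d)/45,abs(tw)/.14))+m,1,nmax))
    rows=[[*(d*min(1,(i+1)/max(1,n-m))),tw*min(1,(i+1)/max(1,n-m))] for i in range(n)]
    return run(q,rows),n
def final(q):
    n=0
    for x in((-.13,-.02,.33),(-.037,.009,.171),(.0225,.027,.068)):
        q,k=goto(q,Rw@np.array(x)+W,m=1);n+=k
    p,R=fk(q,L);z=Rw.T@R[:,2];y=Rw.T@R[:,1]
    e=np.linalg.norm(p-(Rw@np.array((.0225,.027,.068))+W))
    m=np.min(np.minimum(q-LO,HI-q))
    return e,z,y,m,q,n
if __name__=='__main__':
    import time
    rng=np.random.default_rng(int(sys.argv[1]));q0=np.array([float(v) for v in sys.argv[2].split(',')])
    t=time.time();best=1e9
    while time.time()-t<float(sys.argv[3]):
        q=q0;seq=[];n=0
        for _ in range(rng.integers(1,4)):
            X=rng.uniform([.3,-.35,.35],[.75,.5,.95]);tw=rng.choice([0,0,-1,-1.5,-1.7,1]);X=np.round(X,2)
            q,k=goto(q,X,tw);n+=k;seq.append((X.tolist(),float(tw)));
        e,z,y,m,qf,k=final(q)
        c=e*20+max(0,.42-z[0])*6+max(0,abs(z[1])-.15)*4+max(0,.3-m)*2+abs(y[2])*2+n*.003+max(0,z[0]-.62)*6
        if c<best:best=c;print(round(c,3),seq,'n',n,'e',round(e,4),'z',np.round(z,2),'y',np.round(y,2),'m',round(m,2),np.round(qf,2),flush=True)
E
for i in 1 2 3 4 5 6 7 8; do OMP_NUM_THREADS=1 python3 srch.py $i -2.07,-.46,1.51,2.31,1.17,.62,-2.65 150 > o$i & done; wait; tail -qn1 o?
```

```text
4
0.351 [([0.71, -0.32, 0.67], -1.5), ([0.51, -0.3, 0.73], -1.7)] n 24 e 0.0 z [ 0.62  0.01 -0.78] y [-0.11  0.99 -0.07] m 0.24 [-0.17  0.97 -0.32  2.32  2.53  0.91 -1.23]
1.036 [([0.63, 0.42, 0.51], -1.7), ([0.62, -0.15, 0.4], 0.0), ([0.32, 0.24, 0.52], -1.7)] n 36 e 0.0 z [ 0.67  0.14 -0.72] y [-0.38  0.91 -0.17] m 0.17 [ 0.09  1.08 -0.62  2.39  2.63  1.16 -0.79]
0.575 [([0.49, -0.14, 0.48], -1.0), ([0.32, -0.14, 0.53], -1.5), ([0.42, 0.27, 0.71], -1.0)] n 30 e 0.0 z [ 0.37  0.12 -0.92] y [-0.53  0.84 -0.1 ] m 0.43 [ 0.12  0.91 -0.57  2.1   2.06  0.47 -0.12]
0.625 [([0.65, 0.18, 0.49], 0.0), ([0.53, -0.29, 0.77], -1.0), ([0.62, -0.28, 0.74], -1.5)] n 29 e 0.0 z [ 0.61  0.04 -0.79] y [0.22 0.95 0.22] m 0.25 [-0.08  0.97 -0.42  2.31  2.5   0.92 -1.57]
0.451 [([0.61, -0.35, 0.37], -1.7), ([0.4, -0.18, 0.38], 0.0), ([0.4, 0.16, 0.88], -1.7)] n 27 e 0.0 z [ 0.61 -0.01 -0.79] y [-0.16  0.98 -0.14] m 0.26 [-0.26  0.95 -0.2   2.3   2.54  0.83 -1.2 ]
0.819 [([0.59, 0.08, 0.8], -1.0), ([0.55, -0.28, 0.41], -1.7), ([0.57, 0.39, 0.88], -1.0)] n 35 e 0.0 z [ 0.55 -0.07 -0.83] y [-0.44  0.82 -0.36] m 0.34 [-0.25  0.92 -0.24  2.22  2.33  0.7  -0.62]
0.387 [([0.51, -0.17, 0.79], 0.0), ([0.72, -0.12, 0.69], -1.5), ([0.33, -0.24, 0.88], -1.5)] n 33 e 0.0 z [ 0.63  0.04 -0.77] y [-0.11  0.99 -0.04] m 0.23 [-0.05  1.   -0.49  2.33  2.49  1.   -1.12]
0.474 [([0.69, -0.12, 0.78], -1.0), ([0.32, -0.13, 0.74], -1.7)] n 24 e 0.0 z [ 0.59  0.09 -0.8 ] y [0.07 0.98 0.16] m 0.26 [ 0.04  0.99 -0.57  2.3   2.48  0.91 -1.28]
```

The model reproduces the arm (residual under 2 mm) and simulates a two-leg detour that brings joint 5 round near π.

```bash
python3 -c "
from h import *
st();go((.71,-.32,.67),'w')"
```

```text
t 8.8 q [-2.07 -0.46  1.51  2.31  1.17  0.62 -2.65] gap 0.065 F [ 0.2 -0.2  0. ]
 tcpW [-0.0997 -0.0414  0.3502] tcp [0.478 0.031 0.35 ] zW [ 0.475  0.159 -0.866] yW [ 0.364 -0.931  0.029]
go (0.71, -0.32, 0.67) [ 265.   409.9 -202.7] n 10.570535541251914
```

Request:
carry_out:
  commands: [22,34,-17,-0.125,44,68,-34,-0.25,66,102,-51,-0.375,88,137,-68,-0.5,110,171,-84,-0.625,133,205,-101,-0.75,155,239,-118,-0.875,177,273,-135,-1.0,199,307,-152,-1.125,221,342,-169,-1.25,243,376,-186,-1.375,265,410,-203,-1.5]

```text
time: 10.0
tool_pos: [0.5721, -0.2003, 0.6244]
tool_rot: [[-0.057, 0.847, 0.528], [0.997, 0.018, 0.078], [0.057, 0.531, -0.846]]
wrist_force: [0.8, 0.8, -0.4]
finger_gap: 0.0651
grasp_force: 0.0
```

```bash
python3 -c "
from h import *
from srch import *
st();go((.51,-.3,.73),'w')
q=np.array(robot.read_state()['joint_pos']);q2,n=goto(q,np.array([.51,-.3,.73]),-1.7);print(n,np.round(q2,2));print(final(q2))"
```

```text
t 10.0 q [-1.72 -0.46  1.51  1.39  0.45  1.2  -0.08] gap 0.065 F [ 0.8  0.8 -0.4]
 tcpW [ 0.0166 -0.2624  0.6244] tcp [ 0.572 -0.2    0.624] zW [ 0.518  0.13  -0.846] yW [0.842 0.102 0.531]
go (0.51, -0.3, 0.73) [ -89.9    1.6 -129.8] n 3.1581769307893945
12 [-1.62 -0.46  1.51  1.01  0.38  1.55  1.86]
(np.float64(0.33477005036789476), array([ 0.55643803,  0.12537334, -0.82137582]), array([-0.25757914,  0.96587805, -0.02706614]), np.float64(0.017694668466720298), array([-2.05942145, -0.26524286,  1.44996552,  2.54230533,  1.52570411,
        0.49381903, -0.16038801]), 28)
```

```bash
cat > srch2.py <<'E'
import sys,time
import kin2; slow=kin2.ik
from srch import *
import srch; fast=srch.ik
rng=np.random.default_rng(int(sys.argv[1]));q0=np.array([float(v) for v in sys.argv[2].split(',')]);tws=[float(v) for v in sys.argv[4].split(',')]
def ev(seq):
    q=q0;n=0
    for X,tw in seq: q,k=goto(q,np.array(X),tw);n+=k
    e,z,y,m,qf,k=final(q)
    c=e*20+max(0,.42-z[0])*6+max(0,abs(z[1])-.15)*4+max(0,.3-m)*2+abs(y[2])*2+n*.003+max(0,z[0]-.62)*6
    return c,n,e,z,y,m,qf
t=time.time();best=1e9
while time.time()-t<float(sys.argv[3]):
    seq=[(np.round(rng.uniform([.3,-.35,.35],[.75,.5,.95]),2).tolist(),float(rng.choice(tws))) for _ in range(rng.integers(1,4))]
    kin2.ik=fast;a=ev(seq)
    if a[0]>min(best,1.2):continue
    kin2.ik=slow;b=ev(seq);c=max(a[0],b[0])
    if c<best:
        best=c;print(round(c,3),seq,'n',b[1],'e',round(b[2],4),'z',np.round(b[3],2),'y',np.round(b[4],2),'m',round(b[5],2),np.round(b[6],2),flush=True)
E
for i in 1 2 3 4; do OMP_NUM_THREADS=1 python3 srch2.py $i -1.72,-.46,1.51,1.39,.45,1.2,-.08 200 0,0,-1,-1.5,1.5,1 > o$i & done; wait; tail -qn2 o[1-4]
```

```text
0.069 [([0.4, 0.3, 0.45], -1.5)] n 12 e 0.0 z [ 0.45  0.02 -0.89] y [-0.08  1.   -0.02] m 0.41 [-0.04  0.9  -0.43  2.15  2.17  0.57 -0.83]
0.061 [([0.37, 0.33, 0.48], -1.5)] n 12 e 0.0 z [ 0.46  0.03 -0.89] y [-0.08  1.   -0.01] m 0.39 [-0.03  0.91 -0.45  2.17  2.2   0.6  -0.85]
0.195 [([0.34, 0.14, 0.56], -1.5), ([0.62, -0.31, 0.74], 0.0)] n 23 e 0.0 z [ 0.58 -0.03 -0.81] y [-0.02  1.   -0.05] m 0.29 [-0.18  0.94 -0.33  2.27  2.4   0.82 -1.21]
0.158 [([0.5, -0.19, 0.54], -1.5), ([0.39, 0.34, 0.88], 1.0), ([0.43, 0.15, 0.66], -1.0)] n 31 e 0.0 z [ 0.43  0.04 -0.9 ] y [-0.14  0.99 -0.02] m 0.42 [ 0.03  0.91 -0.53  2.14  2.11  0.6  -0.67]
0.485 [([0.49, 0.15, 0.79], -1.5), ([0.73, -0.11, 0.74], -1.5), ([0.43, -0.35, 0.93], 1.5)] n 33 e 0.0 z [ 0.66  0.   -0.75] y [0.01 1.   0.01] m 0.22 [-0.08  1.02 -0.51  2.34  2.43  1.08 -1.23]
0.061 [([0.39, 0.28, 0.58], -1.5), ([0.47, 0.42, 0.59], 0.0)] n 16 e 0.0 z [ 0.43  0.03 -0.9 ] y [-0.08  1.   -0.01] m 0.42 [-0.02  0.9  -0.45  2.14  2.12  0.55 -0.76]
0.129 [([0.51, -0.18, 0.89], -1.5), ([0.41, 0.26, 0.7], 0.0)] n 22 e 0.0 z [ 0.5   0.01 -0.87] y [-0.08  1.   -0.03] m 0.36 [-0.06  0.92 -0.44  2.2   2.26  0.68 -0.93]
0.071 [([0.38, 0.3, 0.51], -1.5)] n 12 e 0.0 z [ 0.45  0.02 -0.89] y [-0.08  1.   -0.02] m 0.41 [-0.04  0.9  -0.43  2.15  2.18  0.57 -0.83]
```

```bash
python3 -c "
from h import *
go((.38,.31,.48),'w')"
```

```text
go (0.38, 0.31, 0.48) [ 511.4 -230.2   60.6] n 11.281179353682719
```

Request:
carry_out:
  commands: [43,-19,5,-0.125,85,-38,10,-0.25,128,-58,15,-0.375,170,-77,20,-0.5,213,-96,25,-0.625,256,-115,30,-0.75,298,-134,35,-0.875,341,-153,40,-1.0,384,-173,45,-1.125,426,-192,51,-1.25,469,-211,56,-1.375,511,-230,61,-1.5]

```text
time: 11.2
tool_pos: [0.3807, 0.3146, 0.4789]
tool_rot: [[-0.851, 0.002, 0.525], [0.051, 0.996, 0.079], [-0.523, 0.094, -0.847]]
wrist_force: [1.2, -0.2, 0.5]
finger_gap: 0.0654
grasp_force: 0.0
```

```bash
python3 -c "
from h import *
from srch import *
st();go((-.13,-.02,.33))
q=np.array(robot.read_state()['joint_pos']);print(final(q))
q,n=goto(q,Rw@np.array((-.13,-.02,.33))+W);print(n,np.round(q,2))"
```

```text
t 11.2 q [-1.71  0.07  0.7   1.96  0.53  0.82  0.21] gap 0.065 F [ 1.2 -0.2  0.5]
 tcpW [-0.2246  0.2311  0.4789] tcp [0.381 0.315 0.479] zW [ 0.515  0.131 -0.847] yW [-0.097  0.991  0.094]
go (-0.13, -0.02, 0.33) [   5.6 -272.   142.1] n 6.138286370643522
(np.float64(1.6915648126606336e-05), array([ 0.48045841,  0.0362693 , -0.87626722]), array([-0.0843621 ,  0.99642255, -0.00501323]), np.float64(0.3724578984428981), array([-0.02047876,  0.91482151, -0.46380645,  2.1875421 ,  2.26114801,
        0.64088366, -0.90586754]), 20)
7 [-0.97  0.11  0.62  2.39  0.48  0.12  0.72]
```

Request:
carry_out:
  commands: [1,-39,20,0,2,-78,41,0,3,-117,61,0,4,-155,81,0,5,-194,101,0,5,-233,122,0,6,-272,142,0,6,-272,142,0]

```text
time: 12.0
tool_pos: [0.4434, 0.0807, 0.3463]
tool_rot: [[-0.853, 0.006, 0.521], [0.051, 0.996, 0.074], [-0.519, 0.09, -0.85]]
wrist_force: [0.7, 0.6, -0.7]
finger_gap: 0.065
grasp_force: 0.0
```

```bash
python3 -c "
from h import *
from srch import *
st();go((-.13,-.02,.33));go((-.037,.009,.171))
q=np.array(robot.read_state()['joint_pos']);print(final(q))"
```

```text
t 12.0 q [-0.8   0.12  0.49  2.4   0.4   0.09  0.83] gap 0.065 F [ 0.7  0.6 -0.7]
 tcpW [-0.1391  0.0046  0.3463] tcp [0.443 0.081 0.346] zW [ 0.511  0.125 -0.85 ] yW [-0.093  0.992  0.09 ]
go (-0.13, -0.02, 0.33) [  1.5 -26.7  15.5] n 0.6179818764763604
go (-0.037, 0.009, 0.171) [  3.5 -20.8 201.8] n 4.058887541060351
(np.float64(1.6527543029827386e-05), array([ 0.47224567,  0.07682148, -0.87811303]), array([-0.08532652,  0.99550073,  0.04120286]), np.float64(0.37336305886903265), array([ 0.09181549,  0.9437691 , -0.60463188,  2.18663694,  2.22654859,
        0.68508088, -0.8201357 ]), 13)
```

Near the wrist singularity as planned (q6 ≈ 0.1); I carry on along the approach line, slowly.

Request:
carry_out:
  commands: [1,-7,30,0,1,-14,60,0,2,-20,90,0,3,-21,120,0,3,-21,145,0,3,-21,170,0,3,-21,190,0,3,-21,200,0,3,-21,200,0]

```text
time: 12.9
tool_pos: [0.5101, 0.0551, 0.212]
tool_rot: [[-0.851, 0.004, 0.525], [0.051, 0.996, 0.075], [-0.522, 0.09, -0.848]]
wrist_force: [1.1, -1.1, -2.3]
finger_gap: 0.065
grasp_force: 0.0
```

```bash
python3 -c "
from h import *
st();go((-.037,.009,.171));go((.0225,.027,.068))"
```

```text
t 12.9 q [ 0.12  0.55 -0.53  2.45  2.39  0.5  -1.08] gap 0.065 F [ 1.1 -1.1 -2.3]
 tcpW [-0.0702 -0.0143  0.212 ] tcp [0.51  0.055 0.212] zW [ 0.515  0.126 -0.848] yW [-0.095  0.991  0.09 ]
go (-0.037, 0.009, 0.171) [-7.7 16.3 54.8] n 1.1544186320215675
go (0.0225, 0.027, 0.068) [ -5.2  19.2 175.1] n 3.524218737098506
```

Request:
carry_out:
  commands: [-4,10,30,0,-6,19,60,0,-6,19,95,0,-6,19,125,0,-6,19,150,0,-6,19,165,0,-5,19,172,0,-5,19,172,0]

```text
time: 13.7
tool_pos: [0.6029, 0.0846, 0.0676]
tool_rot: [[-0.854, 0.006, 0.52], [0.05, 0.996, 0.071], [-0.517, 0.086, -0.852]]
wrist_force: [-0.4, 0.3, 0.5]
finger_gap: 0.0646
grasp_force: 0.0
```

```bash
python3 -c "
from h import *
st();go((.0235,.027,.07))
a=shot('scene','scene2');b=shot('top','top2')
A=a['img'][160:270,200:370,::-1];B=b['img'][150:280,190:360,::-1]
A=cv2.resize(A,(510,330),interpolation=2);B=cv2.resize(B,(340,260),interpolation=2)
o=np.zeros((590,510,3),np.uint8);o[:330]=A;o[330:,:340]=B;cv2.imwrite('pics/m2.png',o)"
```

```text
t 13.7 q [ 0.06  0.94 -0.51  2.25  2.49  0.7  -1.08] gap 0.065 F [-0.4  0.3  0.5]
 tcpW [0.0192 0.0242 0.0676] tcp [0.603 0.085 0.068] zW [ 0.51   0.122 -0.852] yW [-0.092  0.992  0.086]
go (0.0235, 0.027, 0.07) [-5.   2.5  0.5] n 0.11305873947359783
```

View pics/m2.png

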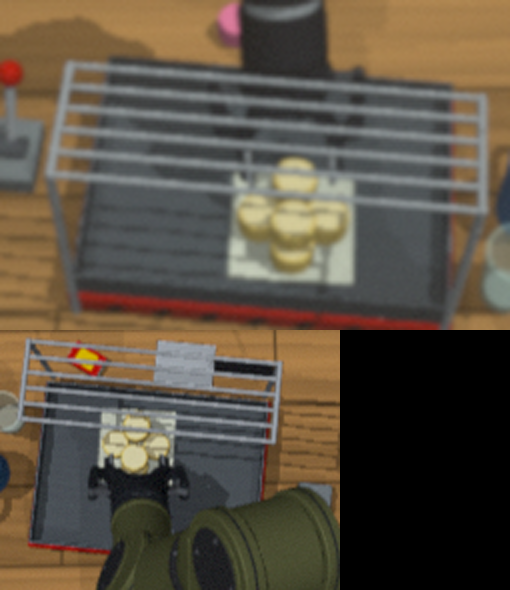

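The crop shows the open fingertips straddling the front upper cheese (crop (247,180) and (332,182), cheese at (296,175)), about 5 mm off centre. I centre them and close gently in steps, watching the force.

Request:
carry_out:
  commands: [-3,5,0,0,-3,5,0,0,-3,5,0,0,-3,5,0,0]
  grip: 42

```text
time: 14.2
tool_pos: [0.6055, 0.0896, 0.071]
tool_rot: [[-0.854, 0.004, 0.521], [0.048, 0.996, 0.071], [-0.519, 0.086, -0.851]]
wrist_force: [-0.3, 0.3, -0.3]
finger_gap: 0.0421
grasp_force: 0.2
```

Request:
carry_out:
  commands: [0,0,0,0,0,0,0,0,0,0,0,0]
  grip: 39

```text
time: 14.5
tool_pos: [0.6055, 0.0895, 0.0712]
tool_rot: [[-0.853, 0.004, 0.521], [0.048, 0.996, 0.071], [-0.519, 0.085, -0.85]]
wrist_force: [-1.3, 0.2, 5.1]
finger_gap: 0.0389
grasp_force: 22.2
```

Held at 22 N. Lift clear along the slant, then on to the front-left corner.

Request:
carry_out:
  commands: [0,0,-10,0,0,0,-30,0,0,0,-55,0,0,0,-80,0]

```text
time: 14.9
tool_pos: [0.5625, 0.0834, 0.1391]
tool_rot: [[-0.855, 0.005, 0.519], [0.049, 0.996, 0.07], [-0.517, 0.085, -0.852]]
wrist_force: [-0.7, -0.3, 0.4]
finger_gap: 0.0394
grasp_force: 21.6
```

```bash
python3 -c "
from h import *
s=robot.read_state();st();print(s['grasp_force'])
print(toW(np.array([.6055,.0895,.0712])))
go((-.05,.09,.10));go((-.05,.09,.046))"
```

```text
t 14.9 q [ 0.05  0.76 -0.52  2.35  2.41  0.63 -1.08] gap 0.039 F [-0.7 -0.3  0.4]
 tcpW [-0.0209  0.019   0.1391] tcp [0.562 0.083 0.139] zW [ 0.51   0.121 -0.852] yW [-0.093  0.992  0.085]
21.642487943172455
[0.0213 0.0293 0.0712]
go (-0.05, 0.09, 0.1) [42.6 69.8 27.1] n 1.7221276728274413
go (-0.05, 0.09, 0.046) [70.5 65.2 73.1] n 2.413032717715094
```

Request:
carry_out:
  commands: [21,35,13,0,42,69,27,0,56,67,50,0,66,66,66,0,70,65,72,0,71,65,74,0,71,65,74,0]

```text
time: 15.6
tool_pos: [0.5415, 0.1568, 0.0448]
tool_rot: [[-0.854, 0.005, 0.52], [0.048, 0.996, 0.07], [-0.518, 0.085, -0.851]]
wrist_force: [0.4, -0.1, 0.2]
finger_gap: 0.0394
grasp_force: 22.4
```

Request:
carry_out:
  commands: [0,0,0,0,0,0,0,0,0,0,-10,0,0,0,-40,0,0,0,-80,0,0,0,-110,0]
  grip: 62

```text
time: 16.2
tool_pos: [0.4831, 0.1491, 0.1396]
tool_rot: [[-0.854, 0.004, 0.52], [0.048, 0.996, 0.071], [-0.518, 0.085, -0.851]]
wrist_force: [0.0, 0.2, -0.3]
finger_gap: 0.0622
grasp_force: 0.0
```

```bash
python3 -c "
from h import *
st();go((-.025,.005,.19));go((.069,.0265,.0705))
a=shot('scene','scene3');A=a['img'][160:270,200:370,::-1];cv2.imwrite('pics/m3.png',cv2.resize(A,(680,440),interpolation=2))"
```

```text
t 16.2 q [-0.15  0.78 -0.63  2.52  2.28  0.87 -1.28] gap 0.062 F [ 0.   0.2 -0.3]
 tcpW [-0.1064  0.0765  0.1396] tcp [0.483 0.149 0.14 ] zW [ 0.511  0.122 -0.851] yW [-0.094  0.992  0.085]
go (-0.025, 0.005, 0.19) [-93.  -74.3 -10. ] n 2.3900937915135945
go (0.069, 0.0265, 0.0705) [-112.3  -72.   142.3] n 3.9016425683490668
```

View pics/m3.png

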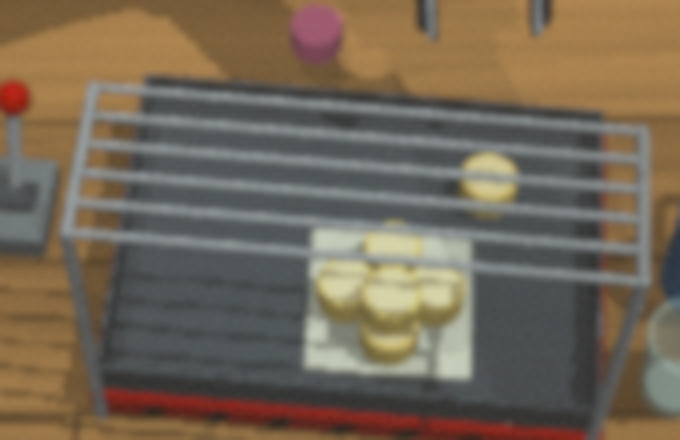

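The crop shows the first cheese lying flat at the front left (crop (490,175)). The heap is otherwise undisturbed: front (393,246), top (390,285), sides (342,282) and (438,286), rear (388,338).

```bash
python3 -c "
from h import *
c=robot.camera('scene')
for n,u,v,z in(('placed',490,172,.061),('F',393,246,.061),('TR',390,284,.087),('side-',342,281,.061),('side+',438,286,.061)):
    print(n,toW(atz(c,200+u/4-.4,160+v/4-.4,z)))"
```

```text
placed [-0.0565  0.09    0.061 ]
F [0.0093 0.027  0.061 ]
TR [0.0539 0.0266 0.087 ]
side- [ 0.0396 -0.0052  0.061 ]
side+ [0.0375 0.0588 0.061 ]
```

Request:
carry_out:
  commands: [-40,-26,3,0,-80,-53,6,0,-107,-72,9,0,-107,-72,45,0,-107,-72,80,0,-107,-72,110,0,-107,-72,130,0,-107,-72,139,0,-107,-72,139,0]

```text
time: 17.2
tool_pos: [0.6479, 0.082, 0.0679]
tool_rot: [[-0.855, 0.006, 0.519], [0.049, 0.996, 0.07], [-0.517, 0.085, -0.852]]
wrist_force: [0.4, 0.2, 0.2]
finger_gap: 0.0623
grasp_force: 0.0
```

```bash
python3 -c "
from h import *
st();go((.063,.0265,.0705))"
```

```text
t 17.2 q [ 0.07  0.94 -0.48  2.13  2.43  0.58 -0.97] gap 0.062 F [0.4 0.2 0.2]
 tcpW [0.0642 0.0261 0.0679] tcp [0.648 0.082 0.068] zW [ 0.51   0.121 -0.852] yW [-0.093  0.992  0.085]
go (0.063, 0.0265, 0.0705) [-0.3  0.8 -2.8] n 0.05835666028817224
```

Request:
carry_out:
  commands: [0,1,-2,0,0,1,-2,0,0,1,-2,0]
  grip: 42

```text
time: 17.5
tool_pos: [0.647, 0.0834, 0.0719]
tool_rot: [[-0.853, 0.004, 0.521], [0.048, 0.996, 0.071], [-0.519, 0.086, -0.85]]
wrist_force: [0.1, -0.1, 0.5]
finger_gap: 0.042
grasp_force: 0.2
```

Request:
carry_out:
  commands: [0,0,0,0,0,0,0,0,0,0,0,0]
  grip: 39

```text
time: 17.8
tool_pos: [0.6471, 0.0834, 0.0721]
tool_rot: [[-0.853, 0.004, 0.522], [0.048, 0.996, 0.071], [-0.52, 0.085, -0.85]]
wrist_force: [-3.4, -0.7, 5.4]
finger_gap: 0.0398
grasp_force: 20.1
```

Request:
carry_out:
  commands: [0,0,-10,0,0,0,-35,0,0,0,-70,0,0,0,-110,0]

```text
time: 18.2
tool_pos: [0.5885, 0.0751, 0.165]
tool_rot: [[-0.855, 0.006, 0.519], [0.049, 0.996, 0.07], [-0.517, 0.086, -0.852]]
wrist_force: [0.1, -0.1, 0.4]
finger_gap: 0.0391
grasp_force: 19.6
```

```bash
python3 -c "
from h import *
s=robot.read_state();st();print(s['grasp_force'])
go((-.048,-.085,.10));go((-.048,-.085,.0455))"
```

```text
t 18.2 q [ 0.07  0.7  -0.48  2.26  2.33  0.48 -0.97] gap 0.039 F [ 0.1 -0.1  0.4]
 tcpW [0.0058 0.0133 0.165 ] tcp [0.588 0.075 0.165] zW [ 0.51   0.121 -0.852] yW [-0.093  0.992  0.086]
19.615432620048523
go (-0.048, -0.085, 0.1) [ 83.1 -98.1  16. ] n 2.59055787548542
go (-0.048, -0.085, 0.0455) [ 111.3 -102.7   62.4] n 3.2760194545724595
```

Request:
carry_out:
  commands: [28,-33,5,0,56,-66,11,0,83,-98,16,0,97,-100,39,0,107,-102,55,0,111,-103,61,0,111,-103,61,0]

```text
time: 18.9
tool_pos: [0.5257, -0.0176, 0.0459]
tool_rot: [[-0.854, 0.005, 0.52], [0.049, 0.996, 0.07], [-0.517, 0.085, -0.852]]
wrist_force: [0.1, 0.4, -0.4]
finger_gap: 0.0393
grasp_force: 22.3
```

Request:
carry_out:
  commands: [0,0,0,0,0,0,0,0,0,0,-10,0,0,0,-40,0,0,0,-80,0,0,0,-120,0]
  grip: 62

```text
time: 19.5
tool_pos: [0.4984, -0.0196, 0.1087]
tool_rot: [[-0.85, 0.014, 0.527], [0.057, 0.996, 0.066], [-0.524, 0.086, -0.847]]
wrist_force: [-0.0, 1.0, -0.9]
finger_gap: 0.0621
grasp_force: 0.0
```

```bash
python3 -c "
from h import *
st()
a=shot('scene','scene4');A=a['img'][160:270,200:370,::-1];cv2.imwrite('pics/m4.png',cv2.resize(A,(680,440),interpolation=2))
b=robot.camera('top')"
```

```text
t 19.5 q [ 0.55  1.02 -1.05  2.56  2.3   1.06 -0.74] gap 0.062 F [-0.   1.  -0.9]
 tcpW [-0.0745 -0.0899  0.1087] tcp [ 0.498 -0.02   0.109] zW [ 0.518  0.118 -0.847] yW [-0.085  0.993  0.086]
```

View pics/m4.png

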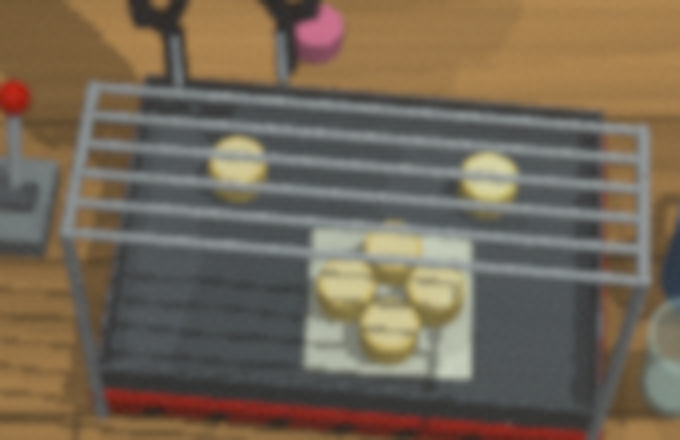

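The crop shows the second cheese flat at the front right (238,157). The four floor cheeses form an open diamond: front (393,246), sides (345,281) and (435,286), rear (389,324).

```bash
python3 -c "
from h import *
c=robot.camera('scene')
for n,u,v,z in(('TF',490,172,.061),('TR',238,158,.061),('F',393,246,.061),('R',389,323,.061),('side-',345,281,.061),('side+',435,285,.061)):
    print(n,toW(atz(c,200+u/4-.4,160+v/4-.4,z)))
st();go((-.05,.0155,.13));go((.002,.0275,.045))"
```

```text
TF [-0.0565  0.09    0.061 ]
TR [-0.052  -0.0848  0.061 ]
F [0.0093 0.027  0.061 ]
R [0.0685 0.0281 0.061 ]
side- [ 0.0394 -0.0032  0.061 ]
side+ [0.0369 0.0567 0.061 ]
t 19.65 q [ 0.55  1.02 -1.05  2.56  2.31  1.05 -0.75] gap 0.062 F [-0.4 -1.1  0.4]
 tcpW [-0.0735 -0.088   0.1083] tcp [ 0.5   -0.018  0.108] zW [ 0.52   0.124 -0.845] yW [-0.082  0.992  0.095]
go (-0.05, 0.0155, 0.13) [-33.5 102.8   6.8] n 2.166751790159368
go (0.002, 0.0275, 0.045) [-33.3 102.3 107.2] n 3.036951910711151
```

Request:
carry_out:
  commands: [-12,20,-15,0,-20,60,-5,0,-33,103,7,0,-33,103,30,0,-33,103,55,0,-33,103,75,0,-33,103,85,0]
  grip: 54

```text
time: 20.35
tool_pos: [0.5745, 0.0868, 0.0595]
tool_rot: [[-0.85, 0.016, 0.527], [0.06, 0.996, 0.066], [-0.524, 0.087, -0.847]]
wrist_force: [0.6, 0.1, -0.1]
finger_gap: 0.0542
grasp_force: 0.0
```

```bash
python3 -c "
from h import *
st();go((.002,.0275,.045))"
```

```text
t 20.35 q [ 0.29  1.13 -0.99  2.33  2.24  1.09 -0.75] gap 0.054 F [ 0.6  0.1 -0.1]
 tcpW [-0.0093  0.0236  0.0595] tcp [0.574 0.087 0.059] zW [ 0.518  0.117 -0.847] yW [-0.082  0.993  0.087]
go (0.002, 0.0275, 0.045) [-2.1  1.7 18.6] n 0.37627298782550656
```

Request:
carry_out:
  commands: [-2,2,8,0,-2,2,15,0,-2,2,18,0,-2,2,18,0]

```text
time: 20.75
tool_pos: [0.5851, 0.0908, 0.0478]
tool_rot: [[-0.849, 0.016, 0.527], [0.061, 0.996, 0.069], [-0.524, 0.091, -0.847]]
wrist_force: [-1.2, -0.3, -0.5]
finger_gap: 0.0534
grasp_force: 0.0
```

Request:
carry_out:
  commands: [0,0,0,0,0,0,0,0,0,0,0,0]
  grip: 42

```text
time: 21.05
tool_pos: [0.5851, 0.0908, 0.048]
tool_rot: [[-0.849, 0.016, 0.528], [0.061, 0.996, 0.069], [-0.524, 0.091, -0.847]]
wrist_force: [-1.1, -0.6, 0.2]
finger_gap: 0.0422
grasp_force: 0.2
```

Request:
carry_out:
  commands: [0,0,0,0,0,0,0,0]
  grip: 39

```text
time: 21.25
tool_pos: [0.5851, 0.0908, 0.048]
tool_rot: [[-0.849, 0.016, 0.528], [0.061, 0.996, 0.069], [-0.524, 0.091, -0.847]]
wrist_force: [-1.6, -1.0, 3.9]
finger_gap: 0.0391
grasp_force: 4.1
```

```bash
python3 -c "
from h import *
st();go((-.066,0.002,.075));go((-.066,.002,.0465))"
```

```text
t 21.25 q [ 0.29  1.16 -0.98  2.3   2.25  1.08 -0.73] gap 0.039 F [-1.6 -1.   3.9]
 tcpW [0.0009 0.0286 0.048 ] tcp [0.585 0.091 0.048] zW [ 0.518  0.121 -0.847] yW [-0.083  0.992  0.091]
go (-0.066, 0.002, 0.075) [ 43.4 -18.4 -60.7] n 1.5367208164273782
go (-0.066, 0.002, 0.0465) [ 58.3 -21.  -36.6] n 1.4392740312568133
```

Request:
carry_out:
  commands: [0,0,0,0,0,0,0,0]
  grip: 38

```text
time: 21.45
tool_pos: [0.585, 0.0907, 0.0481]
tool_rot: [[-0.849, 0.016, 0.528], [0.061, 0.996, 0.069], [-0.524, 0.091, -0.847]]
wrist_force: [-3.0, -1.6, 4.9]
finger_gap: 0.0383
grasp_force: 11.4
```

Request:
carry_out:
  commands: [0,0,-6,0,0,0,-15,0,0,0,-30,0]

```text
time: 21.75
tool_pos: [0.5686, 0.0888, 0.0733]
tool_rot: [[-0.85, 0.016, 0.526], [0.062, 0.996, 0.069], [-0.523, 0.091, -0.847]]
wrist_force: [0.9, -0.1, 0.0]
finger_gap: 0.0382
grasp_force: 10.8
```

```bash
python3 -c "
from h import *
st();go((-.066,0.002,.075));go((-.066,.002,.049))"
```

```text
t 21.75 q [ 0.29  1.1  -1.01  2.34  2.21  1.08 -0.75] gap 0.038 F [ 0.9 -0.1  0. ]
 tcpW [-0.0153  0.025   0.0733] tcp [0.569 0.089 0.073] zW [ 0.517  0.121 -0.847] yW [-0.082  0.992  0.091]
go (-0.066, 0.002, 0.075) [ 42.8 -18.5 -30.4] n 1.113656645438908
go (-0.066, 0.002, 0.049) [ 56.4 -20.9  -8.4] n 1.2144772789831928
```

Request:
carry_out:
  commands: [21,-9,-15,0,43,-18,-30,0,51,-20,-18,0,56,-21,-9,0,56,-21,-9,0]

```text
time: 22.25
tool_pos: [0.5165, 0.0708, 0.0488]
tool_rot: [[-0.85, 0.016, 0.526], [0.062, 0.996, 0.069], [-0.523, 0.091, -0.847]]
wrist_force: [-0.5, -0.4, 0.2]
finger_gap: 0.0381
grasp_force: 10.9
```

Request:
carry_out:
  commands: [0,0,0,0,0,0,0,0,-3,1,-10,0,-12,3,-30,0,-25,5,-60,0]
  grip: 58

```text
time: 22.75
tool_pos: [0.5056, 0.0703, 0.1142]
tool_rot: [[-0.851, 0.016, 0.526], [0.062, 0.996, 0.069], [-0.522, 0.091, -0.848]]
wrist_force: [0.5, 0.8, -0.9]
finger_gap: 0.0578
grasp_force: 0.0
```

```bash
python3 -c "
from h import *
st()
a=shot('scene','scene5');A=a['img'][160:270,200:370,::-1];cv2.imwrite('pics/m5.png',cv2.resize(A,(680,440),interpolation=2))
go((-.02,.043,.13));go((.034,.057,.047))"
```

```text
t 22.75 q [ 0.3   1.01 -1.08  2.53  2.17  1.15 -0.88] gap 0.058 F [ 0.5  0.8 -0.9]
 tcpW [-0.0762  0.0003  0.1142] tcp [0.506 0.07  0.114] zW [ 0.516  0.121 -0.848] yW [-0.082  0.992  0.091]
go (-0.02, 0.043, 0.13) [-53.7  37.4  25.5] n 1.4050566607807904
go (0.034, 0.057, 0.047) [-56.   39.  125.5] n 2.8564087090549863
```

View pics/m5.png

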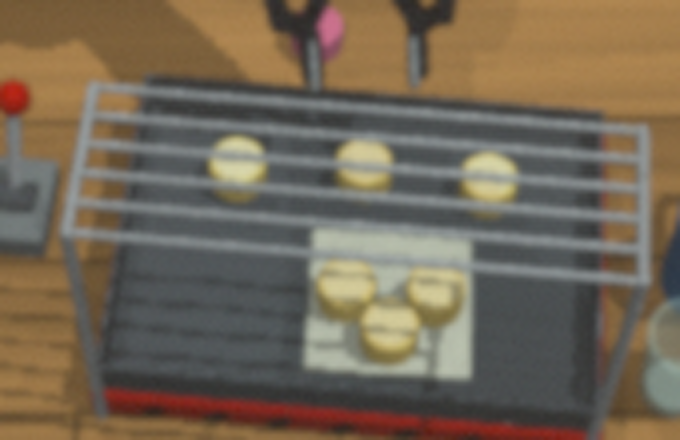

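The third cheese is flat at front centre (crop (364,160)); remaining are the sides (345,281) and (435,285) and the rear one (389,323). Next is the left side cheese.

Request:
carry_out:
  commands: [-27,20,10,0,-54,40,25,0,-55,40,60,0,-55,40,90,0,-55,40,110,0,-55,40,121,0,-55,40,125,0,-55,40,125,0]
  grip: 52

```text
time: 23.6
tool_pos: [0.6194, 0.1154, 0.041]
tool_rot: [[-0.849, 0.015, 0.527], [0.061, 0.996, 0.07], [-0.524, 0.092, -0.847]]
wrist_force: [-0.6, -0.2, 1.0]
finger_gap: 0.0524
grasp_force: 0.0
```

```bash
python3 -c "
from h import *
st();go((.033,.0585,.047))"
```

```text
t 23.6 q [ 0.25  1.17 -0.97  2.18  2.21  1.03 -0.67] gap 0.052 F [-0.6 -0.2  1. ]
 tcpW [0.0326 0.0564 0.041 ] tcp [0.619 0.115 0.041] zW [ 0.518  0.121 -0.847] yW [-0.083  0.992  0.092]
go (0.033, 0.0585, 0.047) [-3.6  2.6 -4.6] n 0.12734741830698168
```

Request:
carry_out:
  commands: [-2,2,-4,0,-2,2,-4,0,-2,2,-4,0]
  grip: 42

```text
time: 23.9
tool_pos: [0.6193, 0.117, 0.0461]
tool_rot: [[-0.849, 0.015, 0.528], [0.061, 0.996, 0.07], [-0.525, 0.091, -0.846]]
wrist_force: [0.4, 0.6, 0.2]
finger_gap: 0.0415
grasp_force: 0.0
```

Request:
carry_out:
  commands: [0,0,0,0,0,0,0,0,0,0,0,0]
  grip: 38.5

```text
time: 24.2
tool_pos: [0.6192, 0.1169, 0.0462]
tool_rot: [[-0.849, 0.015, 0.528], [0.061, 0.996, 0.07], [-0.525, 0.091, -0.846]]
wrist_force: [-2.4, -0.9, 5.8]
finger_gap: 0.0392
grasp_force: 17.9
```

Request:
carry_out:
  commands: [-2,0,-4,0,-8,2,-13,0,-13,2,-20,0]

```text
time: 24.5
tool_pos: [0.6198, 0.117, 0.07]
tool_rot: [[-0.849, 0.015, 0.527], [0.061, 0.996, 0.07], [-0.524, 0.092, -0.847]]
wrist_force: [-0.2, 0.6, -0.2]
finger_gap: 0.0386
grasp_force: 17.6
```

```bash
python3 -c "
from h import *
st();go((.042,.112,.07));go((.042,.112,.047))"
```

```text
t 24.5 q [ 0.25  1.1  -0.98  2.18  2.15  0.99 -0.65] gap 0.039 F [-0.2  0.6 -0.2]
 tcpW [0.0328 0.0582 0.07  ] tcp [0.62  0.117 0.07 ] zW [ 0.518  0.122 -0.847] yW [-0.083  0.992  0.092]
go (0.042, 0.112, 0.07) [-9.1 52.7 11.4] n 1.0926248722035035
go (0.042, 0.112, 0.047) [ 3.  50.6 30.8] n 1.1858683493047288
```

Request:
carry_out:
  commands: [-5,26,6,0,-9,53,11,0,-3,51,21,0,2,51,29,0,3,51,31,0,3,51,31,0]

```text
time: 25.1
tool_pos: [0.634, 0.169, 0.0462]
tool_rot: [[-0.849, 0.015, 0.528], [0.061, 0.996, 0.069], [-0.524, 0.091, -0.847]]
wrist_force: [-2.4, -0.2, 5.4]
finger_gap: 0.039
grasp_force: 18.0
```

Request:
carry_out:
  commands: [0,0,0,0,0,0,0,0,0,0,-10,0,0,0,-35,0,0,0,-70,0,0,0,-90,0]
  grip: 54

```text
time: 25.7
tool_pos: [0.5854, 0.1636, 0.1239]
tool_rot: [[-0.849, 0.014, 0.527], [0.06, 0.996, 0.07], [-0.524, 0.091, -0.847]]
wrist_force: [1.4, -0.3, -0.1]
finger_gap: 0.054
grasp_force: 0.0
```

```bash
python3 -c "
from h import *
st()
a=shot('scene','scene6');A=a['img'][160:270,200:370,::-1];cv2.imwrite('pics/m6.png',cv2.resize(A,(680,440),interpolation=2))
go((-.011,-.0145,.125));go((.0365,-.0045,.046))"
```

```text
t 25.7 q [ 0.16  0.99 -1.04  2.23  2.    1.02 -0.7 ] gap 0.054 F [ 1.4 -0.3 -0.1]
 tcpW [-0.006   0.101   0.1239] tcp [0.585 0.164 0.124] zW [ 0.518  0.122 -0.847] yW [-0.084  0.992  0.091]
go (-0.011, -0.0145, 0.125) [   7.2 -115.   -15.7] n 2.326455251789783
go (0.0365, -0.0045, 0.046) [   8.1 -116.5   77. ] n 2.7976683698515874
```

View pics/m6.png

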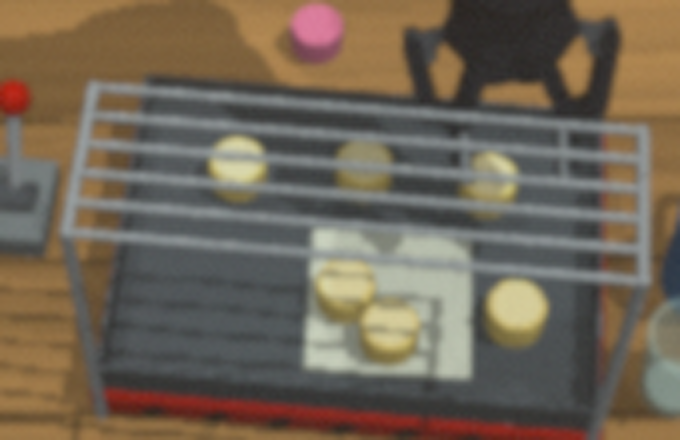

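The fourth cheese is at the rear left (crop (518,300)). Next is the right side cheese at (345,281).

Request:
carry_out:
  commands: [2,-39,-10,0,5,-78,-15,0,8,-116,-16,0,9,-116,20,0,9,-116,45,0,9,-116,62,0,9,-116,71,0,9,-116,71,0]

```text
time: 26.55
tool_pos: [0.6147, 0.0531, 0.0458]
tool_rot: [[-0.85, 0.017, 0.526], [0.062, 0.996, 0.069], [-0.523, 0.091, -0.847]]
wrist_force: [-0.3, 0.9, -0.2]
finger_gap: 0.0542
grasp_force: 0.0
```

```bash
python3 -c "
from h import *
st();go((.035,-.004,.046))"
```

```text
t 26.55 q [ 0.38  1.15 -0.96  2.22  2.26  0.98 -0.61] gap 0.054 F [-0.3  0.9 -0.2]
 tcpW [ 0.0341 -0.0059  0.0458] tcp [0.615 0.053 0.046] zW [ 0.517  0.12  -0.847] yW [-0.082  0.992  0.091]
go (0.035, -0.004, 0.046) [-1.   1.9  0.5] n 0.04344831823849118
```

Request:
carry_out:
  commands: [-1,1,0,0,-1,1,0,0,-1,1,0,0]
  grip: 42

```text
time: 26.85
tool_pos: [0.6157, 0.0545, 0.0482]
tool_rot: [[-0.849, 0.015, 0.528], [0.061, 0.996, 0.07], [-0.525, 0.091, -0.846]]
wrist_force: [-0.6, -0.3, 0.3]
finger_gap: 0.0417
grasp_force: 0.1
```

Request:
carry_out:
  commands: [0,0,0,0,0,0,0,0,0,0,0,0]
  grip: 38.5

```text
time: 27.15
tool_pos: [0.6157, 0.0546, 0.0483]
tool_rot: [[-0.849, 0.015, 0.528], [0.061, 0.996, 0.07], [-0.525, 0.091, -0.846]]
wrist_force: [-3.4, -1.6, 5.9]
finger_gap: 0.0388
grasp_force: 14.8
```

Request:
carry_out:
  commands: [-2,0,-4,0,-8,2,-13,0,-13,2,-20,0]

```text
time: 27.45
tool_pos: [0.6164, 0.0546, 0.0722]
tool_rot: [[-0.849, 0.015, 0.528], [0.061, 0.996, 0.07], [-0.524, 0.092, -0.847]]
wrist_force: [-0.1, 0.8, -0.3]
finger_gap: 0.0387
grasp_force: 14.5
```

```bash
python3 -c "
from h import *
st();go((.042,-.082,.07));go((.042,-.082,.047))"
```

```text
t 27.45 q [ 0.38  1.09 -0.98  2.22  2.2   0.94 -0.59] gap 0.039 F [-0.1  0.8 -0.3]
 tcpW [ 0.0355 -0.0043  0.0722] tcp [0.616 0.055 0.072] zW [ 0.518  0.122 -0.847] yW [-0.083  0.992  0.092]
go (0.042, -0.082, 0.07) [ -2.6 -77.8  -4.2] n 1.559595891558918
go (0.042, -0.082, 0.047) [  9.5 -79.9  15.2] n 1.6384747214916182
```

Request:
carry_out:
  commands: [-2,-39,-3,0,-3,-78,-4,0,4,-79,5,0,8,-80,12,0,9,-80,14,0,9,-80,14,0]

```text
time: 28.05
tool_pos: [0.6156, -0.0233, 0.0483]
tool_rot: [[-0.848, 0.015, 0.529], [0.061, 0.996, 0.069], [-0.526, 0.091, -0.846]]
wrist_force: [-0.1, -1.5, 2.6]
finger_gap: 0.0388
grasp_force: 14.7
```

Request:
carry_out:
  commands: [0,0,0,0,0,0,0,0,0,0,-10,0,0,0,-35,0,0,0,-70,0,0,0,-90,0]
  grip: 54

```text
time: 28.65
tool_pos: [0.5656, -0.0293, 0.1253]
tool_rot: [[-0.85, 0.013, 0.527], [0.059, 0.996, 0.071], [-0.524, 0.091, -0.847]]
wrist_force: [-0.0, -0.5, 0.5]
finger_gap: 0.0536
grasp_force: 0.0
```

```bash
python3 -c "
from h import *
st()
a=shot('scene','scene7');b=shot('top','top7')
A=a['img'][160:270,200:370,::-1];B=b['img'][150:280,190:360,::-1]
o=np.zeros((600,510,3),np.uint8);o[:330]=cv2.resize(A,(510,330),interpolation=2);o[330:,:353]=cv2.resize(B,(353,270),interpolation=2);cv2.imwrite('pics/m7.png',o)
hs=cv2.cvtColor(a['img'],cv2.COLOR_RGB2HSV);m=cv2.inRange(hs,(18,70,110),(35,255,255));m[:165]=0;m[270:]=0;m[:,:225]=0;m[:,355:]=0
n,_,s,c=cv2.connectedComponentsWithStats(m)
for i in range(1,n):
    if s[i,4]>15: print(c[i],s[i],toW(atz(a,*c[i],.05)))"
```

```text
t 28.65 q [ 0.59  0.95 -1.    2.35  2.21  0.81 -0.54] gap 0.054 F [-0.  -0.5  0.5]
 tcpW [-0.0066 -0.0928  0.1253] tcp [ 0.566 -0.029  0.125] zW [ 0.518  0.122 -0.847] yW [-0.085  0.992  0.091]
[259.28571429 195.0952381 ] [255 194   9   3  21] [-0.0728 -0.0867  0.05  ]
[259.54166667 202.64583333] [253 200  14   5  48] [-0.0475 -0.0833  0.05  ]
[290.75510204 204.91836735] [284 203  14   5  49] [-0.048   0.0041  0.05  ]
[321.5952381  207.73809524] [315 205  14   6  42] [-0.0466  0.0899  0.05  ]
[256.67027027 232.22702703] [249 224  16  17 185] [ 0.0476 -0.0809  0.05  ]
[328.19626168 239.56074766] [321 230  16  16 107] [0.0524 0.1111 0.05  ]
[296.04166667 243.59722222] [290 235  15  16 144] [0.0724 0.0267 0.05  ]
```

View pics/m7.png

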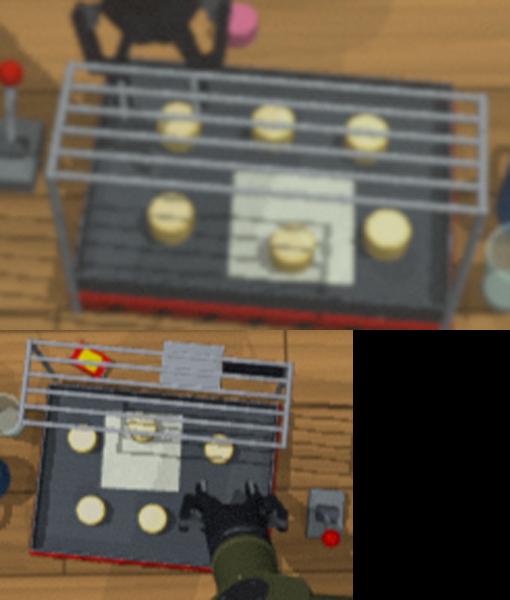

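All six are now spread: scene centroids at about W (-0.05, -0.083), (-0.05, 0.004), (-0.047, 0.090), (0.048, -0.081), (0.052, 0.111) and (0.072, 0.027), with a closest pair about 86 mm apart. They lie flat in both views. Next is the lever, so I check what reach the model gives there.

```bash
python3 - <<'E'
from h import *
from srch import *
import kin2; from importlib import reload
q=np.array(robot.read_state()['joint_pos'])
for path in ([(-.06,-.2,.16),(-.105,-.242,.15),(-.105,-.242,.088),(-.02,-.242,.1)],[(-.06,-.2,.16),(-.09,-.243,.14),(-.062,-.243,.085),(.015,-.243,.085)]):
    qq=q
    for x in path:
        qq,n=goto(qq,Rw@np.array(x)+W,m=2);p,R=fk(qq,L);print(x,n,np.round(Rw.T@(p-W),3),'z',np.round(Rw.T@R[:,2],2),np.round(qq,2))
st();go((-.06,-.2,.16));go((-.09,-.243,.14));go((-.062,-.243,.085))
E
```

```text
(-0.06, -0.2, 0.16) 5 [-0.06 -0.2   0.16] z [ 0.52  0.12 -0.85] [ 0.89  0.84 -0.99  2.42  2.29  0.61 -0.43]
(-0.105, -0.242, 0.15) 4 [-0.105 -0.242  0.15 ] z [ 0.52  0.12 -0.85] [ 1.04  0.86 -1.01  2.49  2.39  0.62 -0.41]
(-0.105, -0.242, 0.088) 4 [-0.105 -0.242  0.088] z [ 0.52  0.12 -0.85] [ 1.01  1.06 -0.99  2.52  2.5   0.82 -0.43]
(-0.02, -0.242, 0.1) 4 [-0.02  -0.242  0.1  ] z [ 0.52  0.12 -0.85] [ 0.92  0.99 -0.91  2.29  2.38  0.59 -0.33]
(-0.06, -0.2, 0.16) 5 [-0.06 -0.2   0.16] z [ 0.52  0.12 -0.85] [ 0.89  0.84 -0.99  2.42  2.29  0.61 -0.43]
(-0.09, -0.243, 0.14) 4 [-0.09  -0.243  0.14 ] z [ 0.52  0.12 -0.85] [ 1.02  0.89 -0.99  2.46  2.4   0.62 -0.4 ]
(-0.062, -0.243, 0.085) 4 [-0.062 -0.243  0.085] z [ 0.52  0.12 -0.85] [ 0.97  1.04 -0.95  2.41  2.46  0.72 -0.38]
(0.015, -0.243, 0.085) 4 [ 0.015 -0.243  0.085] z [ 0.52  0.12 -0.85] [ 0.88  1.01 -0.87  2.2   2.36  0.55 -0.29]
t 28.75 q [ 0.59  0.95 -1.    2.35  2.21  0.81 -0.54] gap 0.054 F [ 0.4  0.6 -0.5]
 tcpW [-0.006  -0.0931  0.126 ] tcp [ 0.566 -0.03   0.126] zW [ 0.519  0.122 -0.846] yW [-0.086  0.992  0.09 ]
go (-0.06, -0.2, 0.16) [ 30.7 -98.3 -69.8] n 2.4894976373689044
go (-0.09, -0.243, 0.14) [  67.9 -140.2  -73.7] n 3.447402475103221
go (-0.062, -0.243, 0.085) [  73.  -147.6  -12.7] n 3.302892911247763
```

Request:
carry_out:
  commands: [10,-30,-30,0,20,-65,-60,0,31,-98,-72,0,55,-120,-85,0,78,-138,-92,0,78,-138,-92,0,88,-140,-75,0,99,-142,-58,0,109,-143,-41,0,109,-143,-41,0]
  grip: 16

```text
time: 29.75
tool_pos: [0.451, -0.1675, 0.0859]
tool_rot: [[-0.851, 0.016, 0.525], [0.063, 0.995, 0.072], [-0.521, 0.095, -0.848]]
wrist_force: [-1.8, -0.2, 0.0]
finger_gap: 0.0161
grasp_force: 0.0
```

```bash
python3 - <<'E'
from h import *
st();go((-.07,-.243,.093));go((.0,-.243,.098));go((.02,-.243,.09))
a=robot.camera('scene');h=cv2.cvtColor(a['img'],cv2.COLOR_RGB2HSV);m=cv2.inRange(h,(0,150,90),(6,255,255))|cv2.inRange(h,(174,150,90),(180,255,255));m[:,:190]=0;m[:,222:]=0;m[:160]=0;m[225:]=0
print(cv2.moments(m,True)['m00']);ys,xs=np.nonzero(m);print(xs.mean(),ys.mean(),toW(atz(a,xs.mean(),ys.mean(),.093)))
E
```

```text
t 29.75 q [ 1.01  1.06 -0.99  2.53  2.49  0.83 -0.43] gap 0.016 F [-1.8 -0.2  0. ]
 tcpW [-0.1071 -0.2417  0.0859] tcp [ 0.451 -0.168  0.086] zW [ 0.515  0.124 -0.848] yW [-0.083  0.992  0.095]
go (-0.07, -0.243, 0.093) [-35.3  -3.7  12.9] n 0.7561816947662154
go (0.0, -0.243, 0.098) [-97.7  -9.   44.7] n 2.155987157611859
go (0.02, -0.243, 0.09) [-110.6  -11.4   61.8] n 2.543591326627628
47.0
202.72340425531914 183.89361702127658 [-0.0666 -0.2417  0.093 ]
```

Request:
carry_out:
  commands: [-18,-2,6,0,-35,-4,13,0,-48,-5,19,0,-60,-6,25,0,-72,-7,31,0,-84,-8,38,0,-84,-8,38,0]

```text
time: 30.5
tool_pos: [0.545, -0.1793, 0.1015]
tool_rot: [[-0.847, 0.015, 0.531], [0.06, 0.996, 0.068], [-0.528, 0.089, -0.844]]
wrist_force: [-0.3, 0.1, -0.5]
finger_gap: 0.016
grasp_force: 0.0
```

```bash
cat > knob.py <<'E'
from h import *
st();go((-.008,-.243,.093));go((.0,-.243,.092))
a=shot('scene','k');h=cv2.cvtColor(a['img'],cv2.COLOR_RGB2HSV);m=cv2.inRange(h,(0,150,90),(6,255,255))|cv2.inRange(h,(174,150,90),(180,255,255));m[:,:185]=0;m[:,222:]=0;m[:150]=0;m[235:]=0
ys,xs=np.nonzero(m);print(len(xs),xs.mean(),ys.mean(),toW(atz(a,xs.mean(),ys.mean(),.093)))
E
python3 knob.py
```

```text
t 30.5 q [ 0.92  0.98 -0.91  2.28  2.37  0.58 -0.32] gap 0.016 F [-0.3  0.1 -0.5]
 tcpW [-0.0124 -0.2441  0.1015] tcp [ 0.545 -0.179  0.102] zW [ 0.522  0.12  -0.844] yW [-0.083  0.992  0.089]
go (-0.008, -0.243, 0.093) [ 0.8 -0.1  9.6] n 0.19338922005744894
go (0.0, -0.243, 0.092) [-5.5 -0.8 14.7] n 0.31360225309781387
60 197.98333333333332 202.58333333333334 [-0.0046 -0.244   0.093 ]
```

Request:
carry_out:
  commands: [-2,0,9,0,-6,-1,15,0,-10,-1,17,0,-13,-1,19,0,-13,-1,19,0]

```text
time: 31.05
tool_pos: [0.5549, -0.1789, 0.0875]
tool_rot: [[-0.856, 0.016, 0.516], [0.061, 0.996, 0.071], [-0.513, 0.093, -0.853]]
wrist_force: [-25.4, -3.1, 20.6]
finger_gap: 0.0162
grasp_force: 19.6
```

```bash
python3 knob.py
```

```text
t 31.05 q [ 0.9   1.   -0.88  2.24  2.35  0.56 -0.3 ] gap 0.016 F [-25.4  -3.1  20.6]
 tcpW [-0.0026 -0.2427  0.0875] tcp [ 0.555 -0.179  0.087] zW [ 0.507  0.122 -0.853] yW [-0.083  0.992  0.093]
go (-0.008, -0.243, 0.093) [ 1.8  0.7 -7.5] n 0.15504500377408767
go (0.0, -0.243, 0.092) [-4.5 -0.1 -2.6] n 0.10406347052499194
60 197.7 207.4 [ 0.0107 -0.242   0.093 ]
```

The push met the stop (25 N) with the knob at x ≈ 0.011, 77 mm on from its start, so the lever is fully over. Back off gently and clear of everything.

Request:
carry_out:
  commands: [8,0,-6,0,20,0,-14,0,30,0,-40,0,30,0,-85,0,30,0,-130,0,30,0,-170,0,30,0,-170,0,30,0,-170,0]

```text
time: 31.9
tool_pos: [0.4481, -0.1904, 0.2186]
tool_rot: [[-0.849, 0.017, 0.528], [0.061, 0.996, 0.067], [-0.525, 0.089, -0.846]]
wrist_force: [0.2, -0.3, -0.3]
finger_gap: 0.0162
grasp_force: 0.0
```

```bash
python3 knob.py; python3 - <<'E'
from h import *
a=robot.camera('scene');b=shot('top','top8')
A=a['img'][150:270,180:370,::-1];B=b['img'][150:280,190:360,::-1]
o=np.zeros((600,510,3),np.uint8);o[:322]=cv2.resize(A,(510,322),interpolation=2);o[330:,:353]=cv2.resize(B,(353,270),interpolation=2);cv2.imwrite('pics/m8.png',o)
E
```

```text
t 31.9 q [ 1.13  0.64 -0.95  2.41  2.28  0.3  -0.29] gap 0.016 F [ 0.2 -0.3 -0.3]
 tcpW [-0.1077 -0.2647  0.2186] tcp [ 0.448 -0.19   0.219] zW [ 0.519  0.119 -0.846] yW [-0.082  0.993  0.089]
go (-0.008, -0.243, 0.093) [-19.4   2.2 160.7] n 3.236815561549842
go (0.0, -0.243, 0.092) [-25.6   1.5 165.7] n 3.3528209069260826
57 197.66666666666666 207.2982456140351 [ 0.0103 -0.2422  0.093 ]
```

View pics/m8.png

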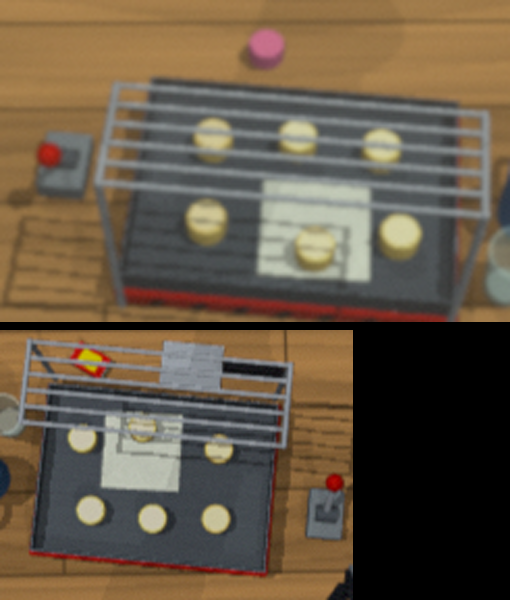

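The final view shows six cheeses flat and well apart, four of them out towards the corners. The lever is fully over (knob at top-view crop (335,482)) and the arm is clear.

```bash
python3 -c "
from bench import robot
print(robot.finish_job())"
```

```text
the job is handed in; nothing more can be done
None
```

The job is handed in at about 32 s: by the last pictures all six cheeses lie flat and at least 80 mm centre to centre, with one out towards each corner, and the heater lever was pushed to its stop; no verdict came back.

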